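Pack the guacamole kit in two stack-nest crates

TASK

Pack the guacamole kit: lay the two avocados in the deep crate where it stands, then set the empty shallow crate on top of it, turned the other way round (half a turn) so that it stands level on the ledges and does not nest down onto the avocados. Then stand the two white ramekins upright, side by side, on the floor of the shallow crate. Leave everything else where it is.

Things in the scene. Friction and masses are not known exactly. Their poses are not given: they have to be found in the camera images.
- deep_crate: Deep grey crate, 86 mm high, open top, loose, 0.5 kg. Origin: centre of underside (131 mm in x, 236 in y); front grip at -x. Floor 125 x 230 inside; floor, walls 3 thick, leaning out 0.1 per mm; rim 158 x 263. 2 columns in each end, 14 deep, at x = -45, +20: their tops, z = 74, are ledges, 5 mm play inside the rim. A crate turned the same way nests over them; half turned it stands on them.
- shallow_crate: Empty shallow grey crate, 58 mm high, 0.22 kg; axes, underside, floor, columns as deep_crate, rim 153 x 258. Grip for one hand: thick lug at the middle of its front (-x) long wall, x = -68 to -80 mm, 64 long in y, z = 36 to 58, upright faces; pinch it from above, one finger inside, with 60 N or more to keep the crate level. At the start it faces the same way as deep_crate within 0.3 rad.
- avocado_a: Dark green avocado lying on its side, about 93 mm long (x), 61 mm wide (y) and 61 mm high; origin at the centre of its underside as it lies at the start, x along its length; 0.19 kg. Grip it across its width, about half way up.
- avocado_b: Like avocado_a but 90 mm long (x), 59 mm wide (y) and 59 mm high.
- ramekin_a: White fluted porcelain ramekin (small round open dish), 68 mm across at the rim, 60 mm at the foot, 41 mm high, wall about 4 mm; origin at the centre of its underside, z up; 0.11 kg.
- ramekin_b: The same as ramekin_a.
- tomato_b: Red beef tomato, about 92 mm across and 74 mm high, origin under its centre; loose, stays where it is.
- deli_tub: Beige sauce tub with a white press-on lid, 84 mm across, 72 mm high, origin under its centre; loose, stays where it is.

How it is judged:
By the outcome, as a careful person would: the job done as asked, in the order asked, and still so for the second after the job is handed in, with the robot touching nothing.
It also fails if it takes over 123 s, if anything falls off the work surface, if the arm or the gripper's body presses on something with over 40 N, if the wrist force passes 120 N, or if a joint passes its speed limit or range.

ROBOT

A 6-joint arm with a two-finger parallel gripper is mounted at the origin on a cart in front of the work surface, level with it; the furniture and walls round the work are solid. World frame = base frame: x ahead of the robot, y to its left, z up, the work surface at z = 0. Lengths are in m, angles in rad, forces in N, time in s.
With the tool pointing down it reaches from about 0.3 to 0.75 m from the base axis. Payload 8.5 kg.
Tool frame: the origin (TCP) lies midway between the tips of the shut fingers; the grasp point (between the pads) lies robot.grip_point_offset behind it (robot.grip_point_offset is the distance from the TCP to the grasp point, in m); y points along the fingers, x is the direction in which the jaws open and shut, and the axes are right-handed (so a half turn about y gives the same grasp; the last joint's range is limited). The gripper opens to 85 mm and grips with 20 to 120 N. Pads are 22 mm wide; open, the fingers measure 114 mm over their backs; the gripper's body (76 mm by 85 mm) begins 54 mm behind the grasp point. The pads swing forward as they close: fully open they stand 13 mm farther back than shut.
Start: joints at [0.986, 0.381, 1.297, -0, 1.464, -0.215], TCP at [0.199, 0.513, 0.231] pointing down, gripper open.
Joint ranges: [-3.11, 3.11], [-0.89, 2.33], [0.22, 2.48], [-1.42, 4.56], [0.17, 2.85], [-2.88, 2.88]. Speed limits (rad/s): [2.39, 2.39, 3.14, 3.14, 3.14, 3.14].

INTERFACE

Orientations are given as a unit quaternion [w, x, y, z].
In Python, from station import robot gives the robot as it stands.
- The arm moves only by the shell command python3 -m inch 'ROWS'. ROWS is a JSON object of lists of equal length, an entry for each row: "hand": the finger opening in mm, from 0 to 85.4; "linear": the shift along the world's x, y, z in mm, a list of three; "turn": the turn, a rotation vector about the world's x, y, z in degrees, a list of three. In form: {"hand": [hand, ...], "linear": [[tx, ty, tz], ...], "turn": [[wx, wy, wz], ...]}. A call has 1 to 20 rows; each row is the pose to reach, as a shift and turn from the pose measured when the call began; what a row does not reach only later rows make up. A row lasts 1/10 s, in which the tool goes at most 50 mm and 8.59 degrees, less where a joint would pass 70% of its speed; a pose out of reach is approached as far as the arm can. A call with a gripper value outside its range is refused whole. The fingers move at their own pace and stop on an object; the grip force is fixed at half the most. Time passes only in rows, so rows that repeat a pose let the fingers close. It gives the time, the measured TCP pose, the force and the opening at its end, in the units of the state.
- robot.sense(): the state, without advancing time (a new reading comes with each control period).
- robot.snapshot(name): name is "scene" or "top" or "wrist"; returns a dict with "pixels" (480x640x3 uint8, red, green, blue), "mtx" (3x3 intrinsics, pixels), "view" (4x4, takes a point from world to camera coordinates). Camera axes: x right, y down, z forward; pixel columns grow to the right and rows downward; lengths in m; the calibration is good to about 2 mm. The wrist camera is an equidistant fisheye: a pixel r from the principal point sees the ray r / f radians off the axis. A picture is of the moment at which its call begins. There is no depth.
- robot.job_done(): hands the job in, once; it reports no verdict.
The state is a dict: "clock": time; "joints": joint angles; "qvel": joint speeds; "joint_efforts": joint torques, N m; "tool_pos": TCP position; "tool_rot": TCP orientation; "force": force on the tool from outside, world axes, zero at the start; "ft_torque": the same for the moment, N m; "width": finger opening in m.
Only numpy, scipy, OpenCV 4.12 (cv2) and the standard library are available. Lean on these libraries where they do the work, as an engineer would, in place of code of your own. Each camera call takes 0.05 s, during which the arm holds its last target.

## Working session

There is one attempt and no reset: what is moved stays moved. The work goes in short steps, Python scripts to look and compute and a shell command to move; the robot and the scene stay as the last step left them, time stands still between calls to the robot, and variables do not carry over. Pictures are saved under pics/ and viewed, and the job is handed in when it is done.

```bash
ls; mkdir -p pics
python3 - <<'E'
from station import robot
import cv2
s=robot.sense();print(s, robot.grip_point_offset)
for n in ["scene","top","wrist"]:
    d=robot.snapshot(n);cv2.imwrite(f"pics/{n}0.png",d["pixels"][:,:,::-1]);print(n,d["mtx"].tolist(),d["view"].tolist())
E
```

```text
pics
{'clock': 0.0, 'joints': array([ 9.85697587e-01,  3.81223981e-01,  1.29828315e+00,  1.04352311e-05,
        1.46359861e+00, -2.15294250e-01]), 'qvel': array([ 8.06896614e-04,  5.75037334e-04, -2.30707996e-03, -1.19331050e-04,
        9.16362719e-05,  9.69410962e-04]), 'joint_efforts': array([-5.34136561e-04, -4.48466492e+01, -2.31279391e+01, -2.62168305e-04,
        4.82446238e-03, -6.79331288e-05]), 'tool_pos': array([0.19861613, 0.51256544, 0.2306892 ]), 'tool_rot': array([-0.58320479,  0.5836    ,  0.39905431, -0.40004858]), 'force': array([ 0.2169772 ,  0.62171942, -0.40347024]), 'ft_torque': array([-0.00187943, -0.00965863, -0.00389552]), 'width': 0.08537877217278264} 0.0187
scene [[554.9548545340614, 0.0, 322.5883764287808], [0.0, 554.9548545340614, 238.35862716050914], [0.0, 0.0, 1.0]] [[-0.559404178123756, -0.8285833161136166, 0.022730018826372704, 0.3415423746417044], [-0.3804477582536282, 0.23229677966194645, -0.8951523386544202, 0.27267287771650234], [0.7364281830141169, -0.5093995430080904, -0.4451804542493692, 0.5512321731308923], [0.0, 0.0, 0.0, 1.0]]
top [[493.69779722067125, 0.0, 322.32842218297196], [0.0, 493.69779722067125, 234.498121061647], [0.0, 0.0, 1.0]] [[-0.012940641924802142, -0.999916081335776, 0.0006083359929585601, -0.010019548339266975], [-0.9875372870426445, 0.01268499931988188, -0.15687318920933455, 0.5931911027936726], [0.15685230787918655, -0.0026307942452564264, -0.9876185662666596, 0.7909120173957616], [0.0, 0.0, 0.0, 1.0]]
wrist [[371.64829954431775, 0.0, 313.0054356951664], [0.0, 371.64829954431775, 241.23055563235258], [0.0, 0.0, 1.0]] [[0.3616732845666076, 0.9323036215942118, -0.0015467362799093764, -0.5485713366230276], [0.8820887351539144, -0.34165508599063066, 0.32433202976472064, -0.0412006385564174], [0.3018474756319333, -0.11866658914392311, -0.9459420394905691, 0.38111313092724863], [0.0, 0.0, 0.0, 1.0]]
```

View pics/top0.png

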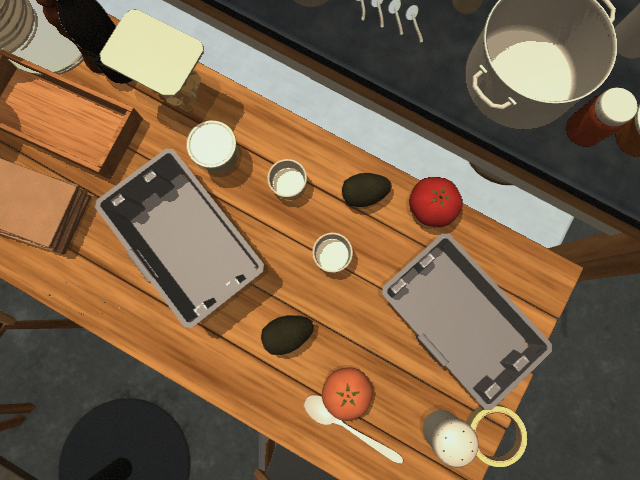

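View pics/scene0.png

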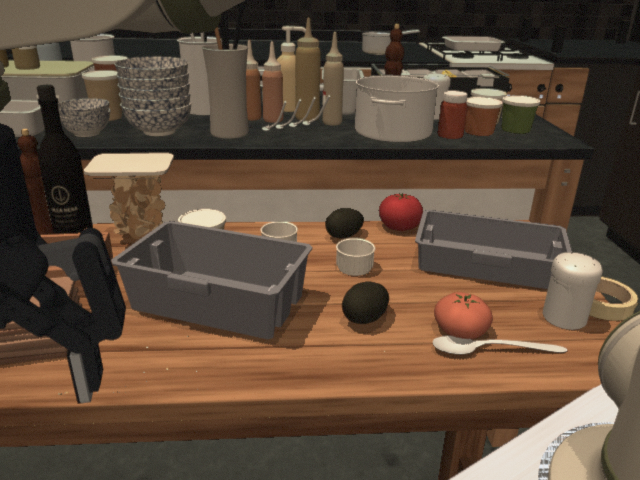

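View pics/wrist0.png

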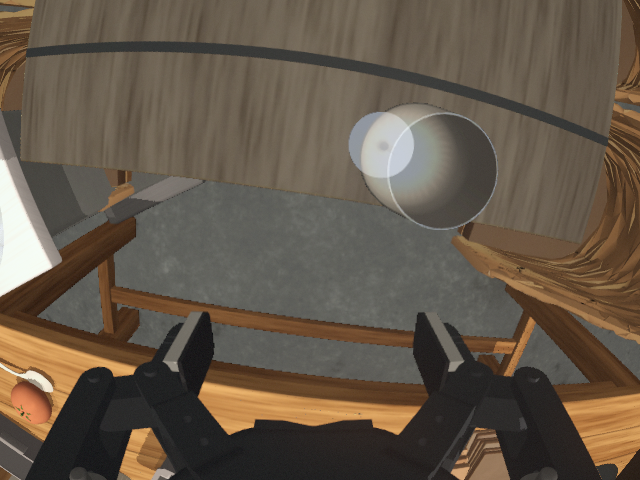

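```bash
cat > h.py <<'E'
import numpy as np, cv2
def cam(d):
    return np.array(d["mtx"]),np.array(d["view"])
def load(n):
    z=np.load(f"pics/{n}.npz");return z["mtx"],z["view"]
def snap(robot,n,tag):
    d=robot.snapshot(n);cv2.imwrite(f"pics/{tag}.png",d["pixels"][:,:,::-1]);np.savez(f"pics/{tag}.npz",mtx=d["mtx"],view=d["view"]);return d
def ray(c,uv,fish=False):
    K,V=c
    x=np.array([(uv[0]-K[0,2])/K[0,0],(uv[1]-K[1,2])/K[1,1]])
    if fish:
        r=np.hypot(*x); dd=np.array([*(x/r*np.sin(r)),np.cos(r)]) if r>0 else np.array([0,0,1.])
    else: dd=np.array([*x,1.])
    R=V[:3,:3];o=-R.T@V[:3,3];return o,R.T@dd
def onz(c,uv,z,fish=False):
    o,d=ray(c,uv,fish);return o+d*(z-o[2])/d[2]
def proj(c,P,fish=False):
    K,V=c;p=np.atleast_2d(P)@V[:3,:3].T+V[:3,3]
    if fish:
        n=np.hypot(p[:,0],p[:,1]);th=np.arctan2(n,p[:,2]);q=p[:,:2]/n[:,None]*th[:,None]
    else: q=p[:,:2]/p[:,2:]
    return q*[K[0,0],K[1,1]]+K[:2,2]
def crop(tag,x0,y0,w,h,k,out,grid=20):
    im=cv2.imread(f"pics/{tag}.png")[y0:y0+h,x0:x0+w]
    im=cv2.resize(im,None,fx=k,fy=k,interpolation=cv2.INTER_CUBIC)
    for g in range((x0//grid+1)*grid,x0+w,grid):
        cv2.line(im,((g-x0)*k,0),((g-x0)*k,6),(0,255,255),1);cv2.putText(im,str(g),((g-x0)*k-10,18),0,.4,(0,255,255),1)
    for g in range((y0//grid+1)*grid,y0+h,grid):
        cv2.line(im,(0,(g-y0)*k),(6,(g-y0)*k),(0,255,255),1);cv2.putText(im,str(g),(8,(g-y0)*k+4),0,.4,(0,255,255),1)
    cv2.imwrite(f"pics/{out}.png",im)
E
python3 - <<'E'
from station import robot
from h import *
import time
for n in["scene","top","wrist"]: snap(robot,n,n+"1")
crop("top1",80,130,200,200,3,"c1")
crop("top1",370,220,190,200,3,"c2")
crop("top1",250,140,230,230,3,"c3") if 0 else crop("top1",255,150,220,210,3,"c3")
E
```

```text
(no output)
```

View pics/c1.png

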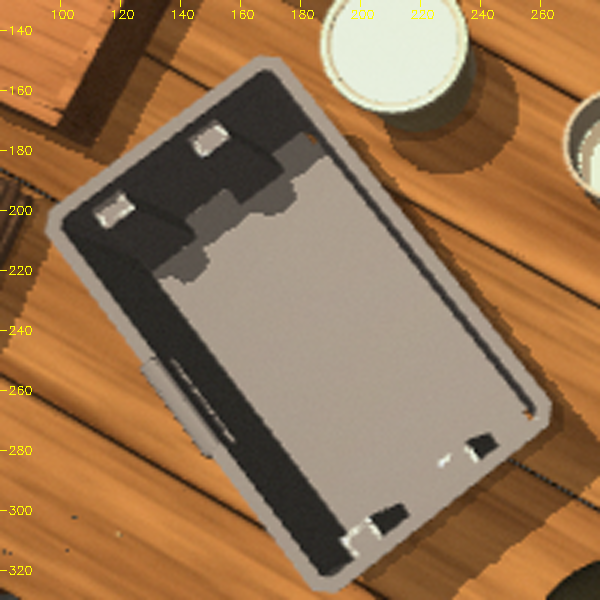

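View pics/c2.png

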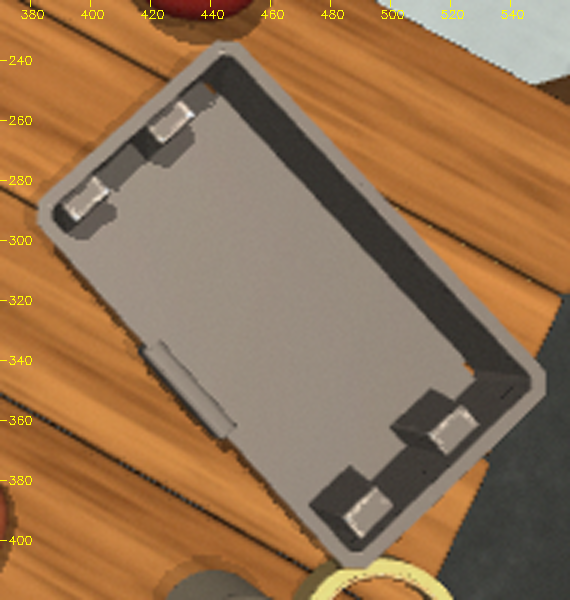

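View pics/c3.png

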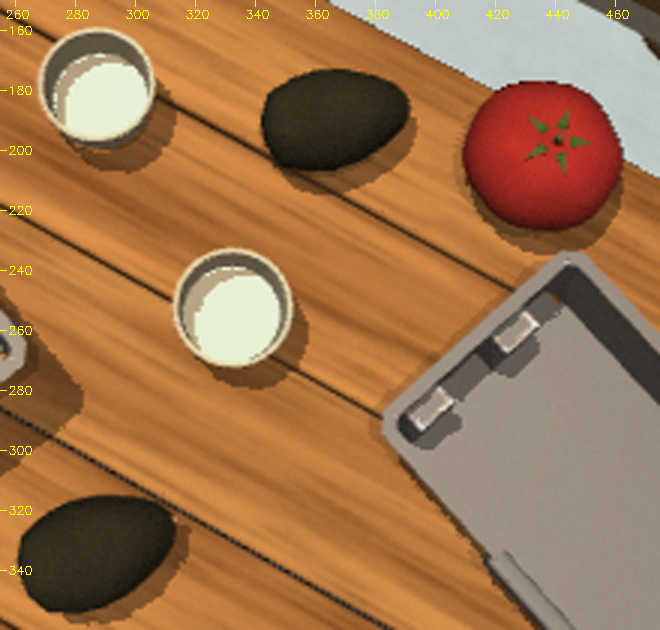

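```bash
cat > m.py <<'E'
from h import *
from scipy.optimize import least_squares
c=load("top1")
def T(p,P):
    x,y,t=p;R=np.array([[np.cos(t),-np.sin(t),0],[np.sin(t),np.cos(t),0],[0,0,1]]);return np.atleast_2d(P)@R.T+[x,y,0]
def fit(edges,hx,hy,z,off,p0,c=c):
    def res(p):
        r=[]
        for (ax,s,pts) in edges:
            for q in pts:
                w=onz(c,np.array(q)/3+off,z);dx=w[:2]-p[:2];t=p[2]
                l=np.array([np.cos(t)*dx[0]+np.sin(t)*dx[1],-np.sin(t)*dx[0]+np.cos(t)*dx[1]])
                r.append(l[ax]-s*(hx,hy)[ax])
        return np.array(r)
    s=least_squares(res,p0);return s.x,res(s.x)*1000
E
python3 - <<'E'
from m import *
np.set_printoptions(precision=4,suppress=True)
# image up-left short end = +y
deep=fit([(1,1,[(80,190),(160,131),(240,75)]),(0,1,[(330,120),(430,248),(520,363)]),(0,-1,[(75,272),(125,340),(260,520)]),(1,-1,[(370,563),(450,500),(520,446)])],.079,.1315,.086,np.array([80,130]),[.45,.25,-.6])
sh=fit([(1,1,[(70,186),(130,128),(200,60)]),(0,1,[(270,82),(400,220),(510,338)]),(0,-1,[(70,262),(130,330),(290,510)]),(1,-1,[(400,538),(460,478),(525,415)])],.0765,.129,.058,np.array([370,220]),[.35,-.3,-.7])
print("deep",deep);print("sh",sh)
print("ramA",onz(c,(287.3,179.3),.041),"ramB",onz(c,(332.7,252.7),.041))
im=cv2.imread("pics/top1.png").astype(int)
m=((im.max(2)<62)&((im[:,:,2]-im[:,:,0])<28)).astype(np.uint8)
n,l,st,ce=cv2.connectedComponentsWithStats(m,connectivity=4)
for i in range(1,n):
    if 800<st[i,4]<3000 and 250<ce[i,0]<420 and 150<ce[i,1]<370:
        ys,xs=np.where(l==i);hull=cv2.convexHull(np.stack([xs,ys],1).astype(np.float32))[:,0]
        W=np.array([onz(c,q,.030)[:2] for q in hull]).astype(np.float32)
        r=cv2.minAreaRect(W*1000);print(st[i],r,W.mean(0)); 
        M=cv2.moments((W*1000).reshape(-1,1,2));print("cen",M['m10']/M['m00'],M['m01']/M['m00'], .5*np.degrees(np.arctan2(2*M['mu11'],M['mu20']-M['mu02'])))
E
```

```text
deep (array([ 0.5879,  0.2144, -0.9109]), array([-1.055 , -0.9998, -2.3475, -0.0494, -0.0066,  0.0964, -0.1572,
       -0.3013,  0.4181,  1.5219,  1.6298,  1.2506]))
sh (array([ 0.4463, -0.251 , -0.8578]), array([-3.7207, -2.3059, -0.4972, -0.9436, -0.7732, -1.1007,  1.5452,
        1.0462,  0.2261,  1.8148,  2.3999,  2.3092]))
ramA [0.6919 0.042  0.041 ] ramB [ 0.5624 -0.0349  0.041 ]
[ 342  173   49   34 1258] ((676.345947265625, -95.36570739746094), (58.962432861328125, 85.00729370117188), 17.992786407470703) [ 0.6751 -0.0921]
cen 675.3183912715984 -93.5945016775843 -77.7789382518031
[ 261  316   52   38 1510] ((426.8088073730469, 44.57750701904297), (85.49877166748047, 60.88154220581055), 89.25831604003906) [0.4307 0.0438]
cen 428.3591425811396 45.832887941931475 -70.64759422358148
```

```bash
cat > go.py <<'E'
# python3 go.py x y z(TCP) jaw_deg : prints shift(mm) and rotvec(deg) needed; jaw direction mod 180 -> both options
import sys,numpy as np
from station import robot
from scipy.spatial.transform import Rotation as R
s=robot.sense();q=s["tool_rot"];r=R.from_quat([q[1],q[2],q[3],q[0]]);M=r.as_matrix()
print("clk %.2f pos %s w %.1f F %s"%(s["clock"],np.round(s["tool_pos"]*1000,1),s["width"]*1000,np.round(s["force"],1)),"approach",M[:,1].round(3),"jaw deg %.1f"%np.degrees(np.arctan2(M[1,0],M[0,0])),"j1 %.1f j6 %.1f"%tuple(np.degrees(s["joints"][[0,5]])),"joints",s["joints"].round(2))
if len(sys.argv)>1:
    x,y,z,a=map(float,sys.argv[1:5])
    for k in (0,180):
        t=np.radians(a+k);X=np.array([np.cos(t),np.sin(t),0]);Y=np.array([0,0,-1.]);Z=np.cross(X,Y)
        D=R.from_matrix(np.stack([X,Y,Z],1))*r.inv()
        print("shift",(np.array([x,y,z])-s["tool_pos"]*1000).round(1),"turn",np.degrees(D.as_rotvec()).round(1))
E
python3 go.py 428 46 150 19; python3 -c "
from station import robot;print(robot.grip_point_offset)"
```

```text
clk 0.30 pos [198.7 512.7 231.1] w 85.8 F [-0.3 -1.2  0.1] approach [-0. -0. -1.] jaw deg 68.8 j1 56.5 j6 -12.3 joints [ 0.99  0.38  1.3  -0.    1.46 -0.22]
shift [ 229.3 -466.7  -81.1] turn [  0.   -0.  -49.8]
shift [ 229.3 -466.7  -81.1] turn [  0.    0.  130.2]
0.0187
```

```bash
python3 -m inch '{"hand":[85,85,85,85,85,85,85,85,85,85,85,85,85,85,85,85],"linear":[[40,-80,-10],[80,-160,-20],[115,-233,-40],[150,-300,-60],[180,-370,-70],[210,-430,-80],[229,-467,-81],[229,-467,-81],[229,-467,-81],[229,-467,-81],[229,-467,-81],[229,-467,-81],[229,-467,-81],[229,-467,-81],[229,-467,-81],[229,-467,-81]],"turn":[[0,0,-8],[0,0,-16],[0,0,-24],[0,0,-32],[0,0,-40],[0,0,-46],[0,0,-50],[0,0,-50],[0,0,-50],[0,0,-50],[0,0,-50],[0,0,-50],[0,0,-50],[0,0,-50],[0,0,-50],[0,0,-50]]}'
python3 - <<'E'
from station import robot
from h import *
snap(robot,"wrist","w2")
E
python3 go.py 428 46 8 19
```

```text
clock: 1.9
tool_pos: [0.4275, 0.0465, 0.1503]
tool_rot: [-0.698, 0.698, 0.116, -0.116]
force: [-0.1, 0.5, 0.2]
width: 0.0849
clk 1.95 pos [427.5  46.3 150.3] w 84.9 F [-0.3  0.5 -0.5] approach [-0. -0. -1.] jaw deg 18.9 j1 -9.7 j6 -28.5 joints [-0.17  0.26  1.74 -0.    1.14 -0.5 ]
shift [   0.5   -0.3 -142.3] turn [ 0.  -0.   0.1]
shift [   0.5   -0.3 -142.3] turn [  -0.    -0.  -179.9]
```

View pics/w2.png

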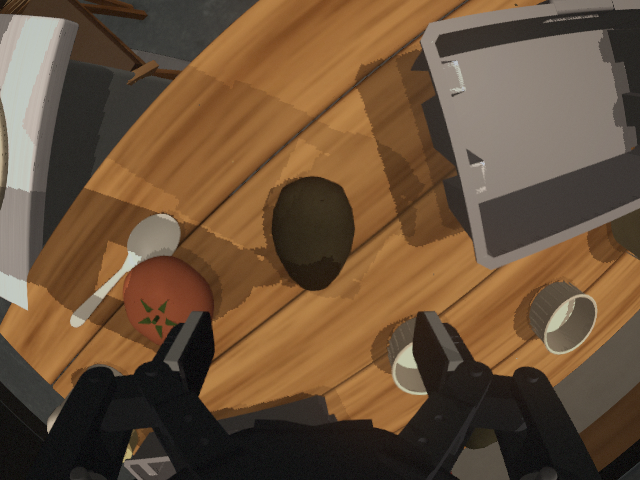

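Run:
```python
from h import *
c=load("w2")
for p in[(272,233),(354,233),(313,177),(315,291),(313,233)]:print(onz(c,p,.03,True))
```

```text
[0.39753256 0.03614466 0.03      ]
[0.4552899  0.05590977 0.03      ]
[0.41286759 0.0856409  0.03      ]
[0.4434183  0.00117108 0.03      ]
[0.42642204 0.04600331 0.03      ]
```

```bash
python3 -m inch '{"hand":[85,85,85,85,85,85,85,85,58,45,40,40,40,40,40,40],"linear":[[0,0,-30],[0,0,-65],[0,0,-100],[0,0,-130],[0,0,-142],[0,0,-142],[0,0,-142],[0,0,-142],[0,0,-142],[0,0,-142],[0,0,-142],[0,0,-142],[0,0,-142],[0,0,-142],[0,0,-142],[0,0,-142]],"turn":[[0,0,0],[0,0,0],[0,0,0],[0,0,0],[0,0,0],[0,0,0],[0,0,0],[0,0,0],[0,0,0],[0,0,0],[0,0,0],[0,0,0],[0,0,0],[0,0,0],[0,0,0],[0,0,0]]}'; python3 -m inch '{"hand":[40,40,40,40,40,40,40,40,40,40],"linear":[[0,0,20],[0,0,50],[0,0,90],[0,0,130],[0,0,160],[0,0,170],[0,0,170],[0,0,170],[0,0,170],[0,0,170]],"turn":[[0,0,0],[0,0,0],[0,0,0],[0,0,0],[0,0,0],[0,0,0],[0,0,0],[0,0,0],[0,0,0],[0,0,0]]}'
python3 - <<'E'
import numpy as np
t=-.9109;x,y=.5879,.2144
for n,l in dict(yp=(0,.045),ym=(0,-.045)).items():
    print(n,x+np.cos(t)*l[0]-np.sin(t)*l[1],y+np.sin(t)*l[0]+np.cos(t)*l[1])
E
python3 go.py 623 242 180 37.8
```

```text
clock: 3.55
tool_pos: [0.4278, 0.0464, 0.0094]
tool_rot: [-0.697, 0.698, 0.116, -0.116]
force: [-3.3, 0.7, 15.7]
width: 0.0585
clock: 4.55
tool_pos: [0.4274, 0.0464, 0.1783]
tool_rot: [0.698, -0.697, -0.116, 0.116]
force: [0.0, -0.2, -2.2]
width: 0.0586
yp 0.6234525105968417 0.24198657264434018
ym 0.5523474894031583 0.18681342735565984
clk 4.55 pos [427.4  46.4 178.3] w 58.6 F [ 0.  -0.2 -2.2] approach [-0.001  0.    -1.   ] jaw deg 18.9 j1 -9.7 j6 -28.5 joints [-0.17  0.23  1.7  -0.    1.22 -0.5 ]
shift [195.6 195.6   1.7] turn [ 0.  -0.1 18.9]
shift [195.6 195.6   1.7] turn [-1.000e-01 -0.000e+00 -1.611e+02]
```

```bash
python3 -m inch '{"hand":[40,40,40,40,40,40,40,40,40,40,40,40],"linear":[[20,20,0],[45,45,0],[75,75,0],[105,105,0],[135,135,0],[165,165,0],[185,185,0],[196,196,0],[196,196,0],[196,196,0],[196,196,0],[196,196,0]],"turn":[[0,0,3],[0,0,6],[0,0,9],[0,0,12],[0,0,15],[0,0,18],[0,0,19],[0,0,19],[0,0,19],[0,0,19],[0,0,19],[0,0,19]]}'
python3 go.py 623 242 15 37.8
python3 - <<'E'
from station import robot
from m import *
snap(robot,"wrist","w3");snap(robot,"top","t3")
def ov(tag,out,fish=False):
    c=load(tag);im=cv2.imread(f"pics/{tag}.png")
    for p,hx,hy,z,col in (((.5879,.2144,-.9109),.079,.1315,.086,(0,255,0)),((.4463,-.251,-.8578),.0765,.129,.058,(255,255,0))):
        L=[]
        for a,b in zip([(-1,-1),(1,-1),(1,1),(-1,1)],[(1,-1),(1,1),(-1,1),(-1,-1)]):
            for s in np.linspace(0,1,20): L.append([hx*(a[0]*(1-s)+b[0]*s),hy*(a[1]*(1-s)+b[1]*s),z])
        q=proj(c,T(p,L),fish)
        cv2.polylines(im,[q.astype(int)],True,col,1)
    cv2.imwrite(f"pics/{out}.png",im)
ov("scene1","o_s");ov("w3","o_w",True)
E
```

```text
clock: 5.75
tool_pos: [0.623, 0.2417, 0.1785]
tool_rot: [0.669, -0.669, -0.229, 0.23]
force: [-0.4, -0.0, -0.9]
width: 0.0585
clk 5.75 pos [623.  241.7 178.5] w 58.5 F [-0.4 -0.  -0.9] approach [-0.001 -0.    -1.   ] jaw deg 37.8 j1 11.1 j6 -26.8 joints [ 0.19  0.63  1.02 -0.    1.5  -0.47]
shift [  -0.     0.3 -163.5] turn [ 0.  -0.1 -0. ]
shift [  -0.     0.3 -163.5] turn [1.0e-01 0.0e+00 1.8e+02]
```

View pics/o_s.png

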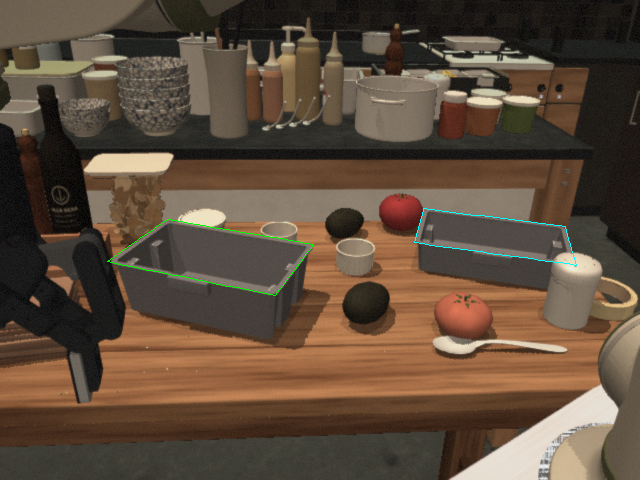

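View pics/o_w.png

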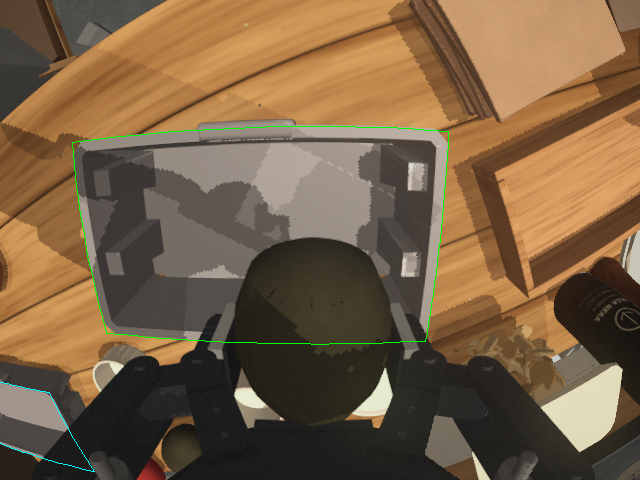

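```bash
python3 -m inch '{"hand":[40,40,40,40,40,40,40,40,40,40,40,40,40,40],"linear":[[0,0,-20],[0,0,-45],[0,0,-75],[0,0,-105],[0,0,-130],[0,0,-147],[0,0,-155],[0,0,-159],[0,0,-163],[0,0,-165],[0,0,-166],[0,0,-166],[0,0,-166],[0,0,-166]],"turn":[[0,0,0],[0,0,0],[0,0,0],[0,0,0],[0,0,0],[0,0,0],[0,0,0],[0,0,0],[0,0,0],[0,0,0],[0,0,0],[0,0,0],[0,0,0],[0,0,0]]}'; python3 go.py
```

```text
clock: 7.25
tool_pos: [0.6233, 0.2419, 0.0128]
tool_rot: [-0.669, 0.669, 0.229, -0.23]
force: [0.4, 1.0, -2.5]
width: 0.0584
clk 7.25 pos [623.3 241.9  12.8] w 58.4 F [ 0.4  1.  -2.5] approach [-0. -0. -1.] jaw deg 37.9 j1 11.1 j6 -26.8 joints [ 0.19  0.79  1.21 -0.    1.15 -0.47]
```

```bash
python3 -m inch '{"hand":[40,40,60,66,72,72,72,72,72,72,72,72,72,72,72,72],"linear":[[0,0,-1],[0,0,-2],[0,0,-2],[0,0,-2],[0,0,-2],[0,0,-2],[0,0,0],[0,0,20],[0,0,50],[0,0,90],[0,0,130],[0,0,150],[0,0,155],[0,0,155],[0,0,155],[0,0,155]],"turn":[[0,0,0],[0,0,0],[0,0,0],[0,0,0],[0,0,0],[0,0,0],[0,0,0],[0,0,0],[0,0,0],[0,0,0],[0,0,0],[0,0,0],[0,0,0],[0,0,0],[0,0,0],[0,0,0]]}'; python3 go.py 675 -94 150 12
python3 - <<'E'
from station import robot
from h import *
snap(robot,"wrist","w4")
E
```

```text
clock: 8.85
tool_pos: [0.6228, 0.2419, 0.1661]
tool_rot: [0.669, -0.669, -0.228, 0.231]
force: [-0.0, 0.4, 0.6]
width: 0.0719
clk 8.85 pos [622.8 241.9 166.1] w 71.9 F [-0.   0.4  0.6] approach [-0.003 -0.001 -1.   ] jaw deg 37.9 j1 11.1 j6 -26.8 joints [ 0.19  0.64  1.03 -0.    1.47 -0.47]
shift [  52.2 -335.9  -16.1] turn [ -0.   -0.2 -25.8]
shift [  52.2 -335.9  -16.1] turn [  0.3  -0.  154.1]
```

View pics/w4.png

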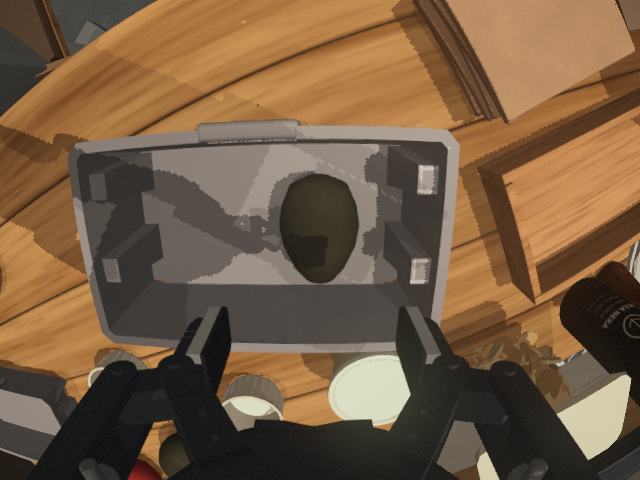

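```bash
python3 -m inch '{"hand":[72,76,80,85,85,85,85,85,85,85,85,85,85,85],"linear":[[5,-30,0],[12,-75,0],[18,-120,0],[25,-165,0],[32,-210,-5],[40,-255,-10],[46,-300,-14],[52,-330,-16],[52,-336,-16],[52,-336,-16],[52,-336,-16],[52,-336,-16],[52,-336,-16],[52,-336,-16]],"turn":[[0,0,-4],[0,0,-8],[0,0,-12],[0,0,-16],[0,0,-20],[0,0,-24],[0,0,-26],[0,0,-26],[0,0,-26],[0,0,-26],[0,0,-26],[0,0,-26],[0,0,-26],[0,0,-26]]}'
python3 - <<'E'
from station import robot
from h import *
snap(robot,"wrist","w5")
E
python3 go.py 675 -94 11 12
```

```text
clock: 10.3
tool_pos: [0.675, -0.0933, 0.1505]
tool_rot: [0.704, -0.703, -0.072, 0.074]
force: [0.8, -0.3, 0.4]
width: 0.0851
clk 10.35 pos [674.9 -93.5 150.5] w 85.0 F [-0.5 -0.4  0.5] approach [-0.003  0.001 -1.   ] jaw deg 11.9 j1 -17.8 j6 -29.7 joints [-0.31  0.67  1.01 -0.    1.46 -0.52]
shift [ 1.000e-01 -5.000e-01 -1.395e+02] turn [-0.  -0.2  0.1]
shift [ 1.000e-01 -5.000e-01 -1.395e+02] turn [-2.000e-01  1.000e-01 -1.799e+02]
```

View pics/w5.png

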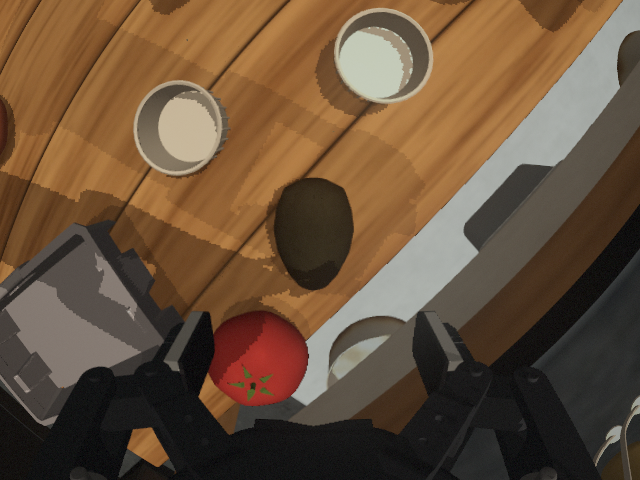

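```bash
python3 -m inch '{"hand":[85,85,85,85,85,85,85,85,58,45,40,40,40,40,40,40],"linear":[[0,0,-30],[0,0,-65],[0,0,-100],[0,0,-130],[0,0,-139],[0,0,-139],[0,0,-139],[0,0,-139],[0,0,-139],[0,0,-139],[0,0,-139],[0,0,-139],[0,0,-139],[0,0,-139],[0,0,-139],[0,0,-139]],"turn":[[0,0,0],[0,0,0],[0,0,0],[0,0,0],[0,0,0],[0,0,0],[0,0,0],[0,0,0],[0,0,0],[0,0,0],[0,0,0],[0,0,0],[0,0,0],[0,0,0],[0,0,0],[0,0,0]]}'; python3 -m inch '{"hand":[40,40,40,40,40,40,40,40,40,40],"linear":[[0,0,20],[0,0,50],[0,0,90],[0,0,130],[0,0,160],[0,0,170],[0,0,170],[0,0,170],[0,0,170],[0,0,170]],"turn":[[0,0,0],[0,0,0],[0,0,0],[0,0,0],[0,0,0],[0,0,0],[0,0,0],[0,0,0],[0,0,0],[0,0,0]]}'
python3 go.py 552 187 180 37.8
```

```text
clock: 11.95
tool_pos: [0.6753, -0.0936, 0.0131]
tool_rot: [0.703, -0.703, -0.073, 0.074]
force: [-2.4, -0.9, 8.2]
width: 0.0565
clock: 12.95
tool_pos: [0.6749, -0.0935, 0.1814]
tool_rot: [0.704, -0.703, -0.072, 0.075]
force: [0.3, -0.1, -2.4]
width: 0.0563
clk 12.95 pos [674.9 -93.5 181.4] w 56.3 F [ 0.3 -0.1 -2.4] approach [-0.004  0.001 -1.   ] jaw deg 11.9 j1 -17.8 j6 -29.7 joints [-0.31  0.65  0.96 -0.    1.53 -0.52]
shift [-122.9  280.5   -1.4] turn [-0.  -0.2 25.9]
shift [-122.9  280.5   -1.4] turn [  -0.3    0.  -154.1]
```

```bash
python3 -m inch '{"hand":[40,40,40,40,40,40,40,40,40,40,40,40,40,40],"linear":[[-10,25,0],[-25,60,0],[-42,100,0],[-60,140,0],[-78,180,0],[-95,220,0],[-110,250,0],[-120,272,0],[-123,280,0],[-123,280,0],[-123,280,0],[-123,280,0],[-123,280,0],[-123,280,0]],"turn":[[0,0,3],[0,0,6],[0,0,10],[0,0,14],[0,0,18],[0,0,22],[0,0,25],[0,0,26],[0,0,26],[0,0,26],[0,0,26],[0,0,26],[0,0,26],[0,0,26]]}';  python3 -m inch '{"hand":[40,40,40,40,40,40,40,40,40,40,40,40,40,40],"linear":[[0,0,-20],[0,0,-45],[0,0,-75],[0,0,-105],[0,0,-130],[0,0,-147],[0,0,-155],[0,0,-159],[0,0,-163],[0,0,-166],[0,0,-167],[0,0,-167],[0,0,-167],[0,0,-167]],"turn":[[0,0,0],[0,0,0],[0,0,0],[0,0,0],[0,0,0],[0,0,0],[0,0,0],[0,0,0],[0,0,0],[0,0,0],[0,0,0],[0,0,0],[0,0,0],[0,0,0]]}'; python3 go.py 552 187 15 37.8
```

```text
clock: 14.35
tool_pos: [0.5522, 0.1859, 0.1813]
tool_rot: [0.669, -0.669, -0.228, 0.231]
force: [0.3, -0.6, -2.0]
width: 0.0563
clock: 15.75
tool_pos: [0.5538, 0.1863, 0.0161]
tool_rot: [-0.669, 0.669, 0.23, -0.229]
force: [3.3, 3.0, 6.4]
width: 0.0561
clk 15.75 pos [553.8 186.3  16.1] w 56.1 F [3.3 3.  6.4] approach [ 0.001 -0.    -1.   ] jaw deg 37.9 j1 7.0 j6 -30.9 joints [ 0.12  0.67  1.48 -0.    0.99 -0.54]
shift [-1.8  0.7 -1.1] turn [ 0.   0.  -0.1]
shift [-1.8  0.7 -1.1] turn [-1.000e-01  0.000e+00  1.799e+02]
```

```bash
python3 -m inch '{"hand":[50,60,66,70,70,70,70,70,70,70,70,70,70,70,70,70],"linear":[[0,0,0],[0,0,0],[0,0,0],[0,0,0],[0,0,0],[0,0,0],[0,0,2],[0,0,20],[0,0,50],[0,0,90],[0,0,130],[0,0,150],[0,0,155],[0,0,155],[0,0,155],[0,0,155]],"turn":[[0,0,0],[0,0,0],[0,0,0],[0,0,0],[0,0,0],[0,0,0],[0,0,0],[0,0,0],[0,0,0],[0,0,0],[0,0,0],[0,0,0],[0,0,0],[0,0,0],[0,0,0],[0,0,0]]}'; 
python3 -m inch '{"hand":[72,76,80,85,85,85,85,85,85,85],"linear":[[-10,-25,0],[-20,-65,0],[-40,-110,0],[-55,-155,0],[-70,-200,0],[-80,-245,0],[-100,-290,0],[-100,-300,0],[-100,-300,0],[-100,-300,0]],"turn":[[0,0,-8],[0,0,-16],[0,0,-24],[0,0,-32],[0,0,-40],[0,0,-48],[0,0,-56],[0,0,-64],[0,0,-72],[0,0,-80]]}'
python3 go.py
python3 - <<'E'
from station import robot
from h import *
snap(robot,"wrist","w6");snap(robot,"top","t6");snap(robot,"scene","s6")
crop("t6",80,130,200,200,3,"c6")
E
```

```text
clock: 17.35
tool_pos: [0.5531, 0.1861, 0.1695]
tool_rot: [0.669, -0.669, -0.229, 0.23]
force: [0.6, 0.3, -0.2]
width: 0.0701
clock: 18.35
tool_pos: [0.4526, -0.1144, 0.1686]
tool_rot: [0.66, -0.658, 0.258, -0.255]
force: [-1.0, -0.3, -0.1]
width: 0.0849
clk 18.35 pos [ 452.6 -114.4  168.6] w 84.9 F [-1.  -0.3 -0.1] approach [-0.003  0.003 -1.   ] jaw deg -42.6 j1 -28.8 j6 13.7 joints [-0.5   0.3   1.62  0.    1.22  0.24]
```

View pics/c6.png

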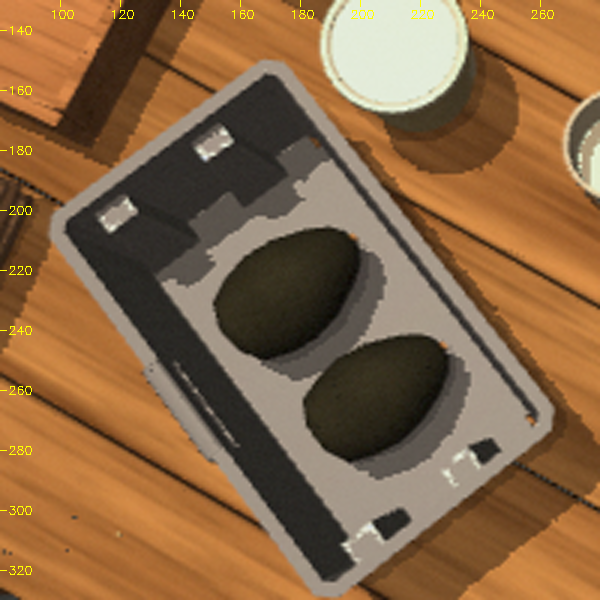

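View pics/w6.png

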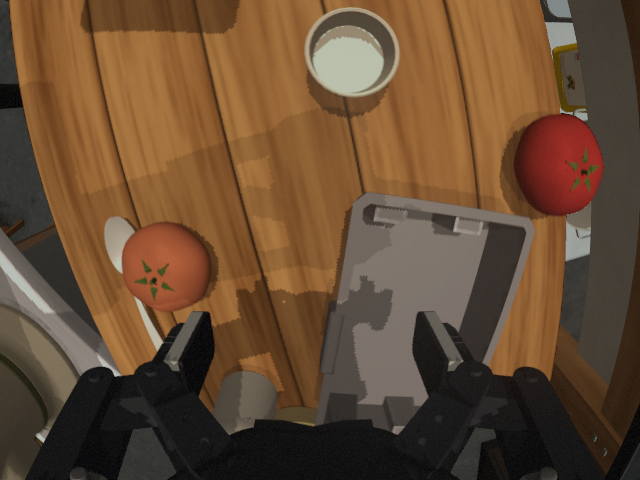

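```bash
python3 - <<'E'
from m import *
p=(.4463,-.251,-.8578)
print(T(p,[[-.074,0,.058]]), onz(load("top1"),(432.7,350),.058))
c=load("w6")
# rim corners & lug in w6
print(proj(c,T(p,[[-.0765,.129,.058],[.0765,.129,.058],[-.08,.032,.058],[-.08,-.032,.058]]),True))
E
python3 go.py 398 -195 110 -49.1
python3 - <<'E'
from m import *
crop("w6",300,180,180,150,4,"c7")
deep=fit([(1,1,[(82,192),(160,135),(240,79)]),(0,1,[(330,120),(430,251),(520,365)]),(0,-1,[(77,272),(125,338),(260,523)]),(1,-1,[(370,568),(450,507),(520,450)])],.079,.1315,.086,np.array([80,130]),[.45,.25,-.6])
print(deep)
E
```

```text
[[ 0.39789637 -0.195026    0.058     ]] [ 0.40018843 -0.19333702  0.058     ]
[[352.46456647 192.0494425 ]
 [536.84208221 219.56457687]
 [329.39480952 313.58684962]
 [319.3517376  376.03612798]]
clk 18.50 pos [ 452.9 -113.8  168.8] w 84.9 F [ 1.  -0.5 -0.1] approach [-0.002  0.003 -1.   ] jaw deg -42.0 j1 -28.7 j6 13.2 joints [-0.5   0.3   1.62  0.    1.22  0.23]
shift [-54.9 -81.2 -58.8] turn [-0.2 -0.1 -7.1]
shift [-54.9 -81.2 -58.8] turn [  0.2  -0.3 172.9]
(array([ 0.58613858,  0.21333694, -0.9169391 ]), array([-0.97091657, -0.85996057, -1.90031782, -0.30250532, -0.69315457,
        0.2292392 ,  0.33937601,  0.24636936,  0.18067532,  1.14832185,
        0.71558848,  1.86728462]))
```

View pics/c7.png

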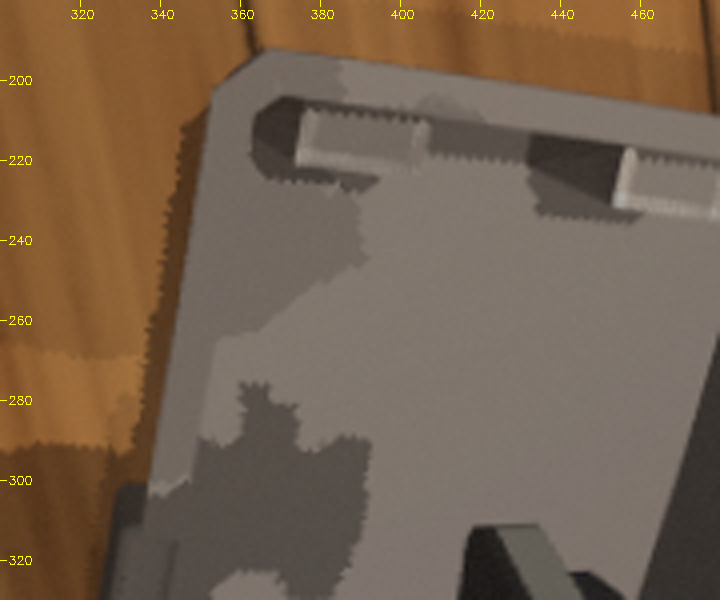

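```bash
python3 -m inch '{"hand":[80,70,60,55,55,55,55,55],"linear":[[-20,-30,-20],[-40,-60,-40],[-55,-81,-58],[-55,-81,-58],[-55,-81,-58],[-55,-81,-58],[-55,-81,-58],[-55,-81,-58]],"turn":[[0,0,-3],[0,0,-6],[0,0,-7],[0,0,-7],[0,0,-7],[0,0,-7],[0,0,-7],[0,0,-7]]}';python3 - <<'E'
from station import robot
from h import *
snap(robot,"wrist","w7")
E
python3 go.py 398 -195 32 -49.1
```

```text
clock: 19.3
tool_pos: [0.3983, -0.1944, 0.1112]
tool_rot: [0.644, -0.643, 0.293, -0.292]
force: [0.3, -0.3, 0.1]
width: 0.0549
clk 19.35 pos [ 398.2 -194.4  111.2] w 55.0 F [-0.  -0.1  0.2] approach [-0.001  0.003 -1.   ] jaw deg -48.9 j1 -41.4 j6 7.4 joints [-0.72  0.34  1.77  0.    1.04  0.13]
shift [ -0.2  -0.6 -79.2] turn [-0.2 -0.1 -0.2]
shift [ -0.2  -0.6 -79.2] turn [ 1.000e-01 -2.000e-01  1.798e+02]
```

View pics/w7.png

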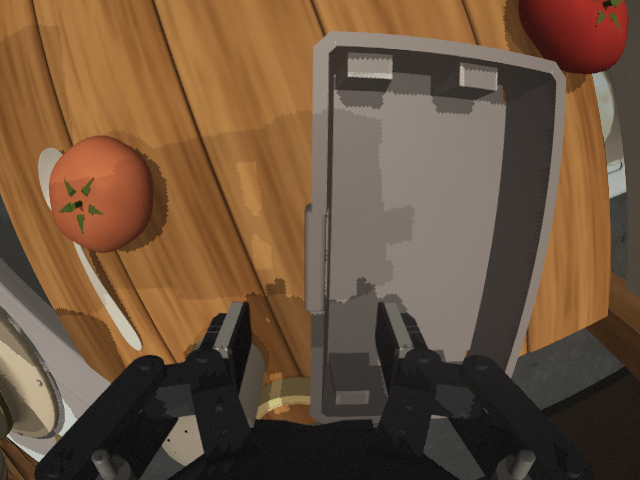

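```bash
python3 -m inch '{"hand":[55,55,55,55,55,55,30,10,0,0,0,0,0,0],"linear":[[0,0,-25],[0,0,-50],[0,0,-70],[0,0,-79],[0,0,-79],[0,0,-79],[0,0,-79],[0,0,-79],[0,0,-79],[0,0,-79],[0,0,-79],[0,0,-79],[0,0,-79],[0,0,-79]],"turn":[[0,0,0],[0,0,0],[0,0,0],[0,0,0],[0,0,0],[0,0,0],[0,0,0],[0,0,0],[0,0,0],[0,0,0],[0,0,0],[0,0,0],[0,0,0],[0,0,0]]}'; python3 go.py
```

```text
clock: 20.75
tool_pos: [0.3983, -0.1945, 0.033]
tool_rot: [0.644, -0.643, 0.293, -0.292]
force: [-4.5, 2.6, 8.9]
width: 0.0127
clk 20.75 pos [ 398.3 -194.5   33. ] w 12.7 F [-4.5  2.6  8.9] approach [-0.     0.002 -1.   ] jaw deg -48.9 j1 -41.4 j6 7.4 joints [-0.72  0.48  1.86  0.    0.81  0.13]
```

```bash
python3 -m inch '{"hand":[0,0,0,0,0,0,0,0,0,0,0,0],"linear":[[0,0,4],[0,0,10],[0,0,20],[0,0,32],[0,0,46],[0,0,60],[0,0,74],[0,0,88],[0,0,98],[0,0,100],[0,0,100],[0,0,100]],"turn":[[0,0,0],[0,0,0],[0,0,0],[0,0,0],[0,0,0],[0,0,0],[0,0,0],[0,0,0],[0,0,0],[0,0,0],[0,0,0],[0,0,0]]}'; python3 go.py;python3 - <<'E'
from station import robot
from h import *
snap(robot,"wrist","w8");snap(robot,"scene","s8")
E
```

```text
clock: 21.95
tool_pos: [0.398, -0.1942, 0.1325]
tool_rot: [0.644, -0.643, 0.294, -0.292]
force: [0.5, -0.4, -1.7]
width: 0.0116
clk 21.95 pos [ 398.  -194.2  132.5] w 11.6 F [ 0.5 -0.4 -1.7] approach [-0.001  0.003 -1.   ] jaw deg -48.9 j1 -41.4 j6 7.4 joints [-0.72  0.31  1.74  0.    1.1   0.13]
```

View pics/w8.png

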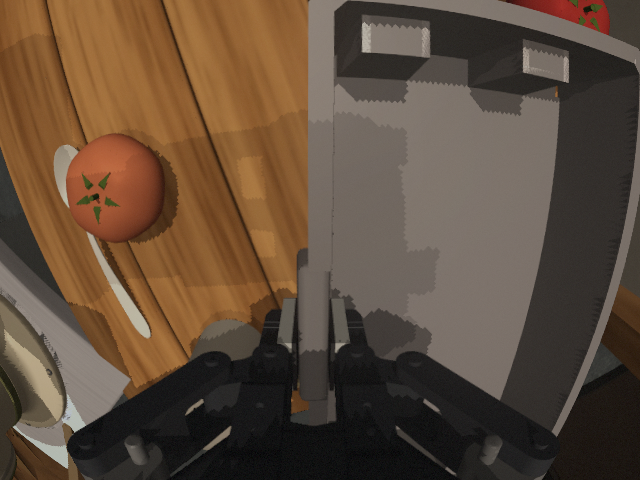

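View pics/s8.png

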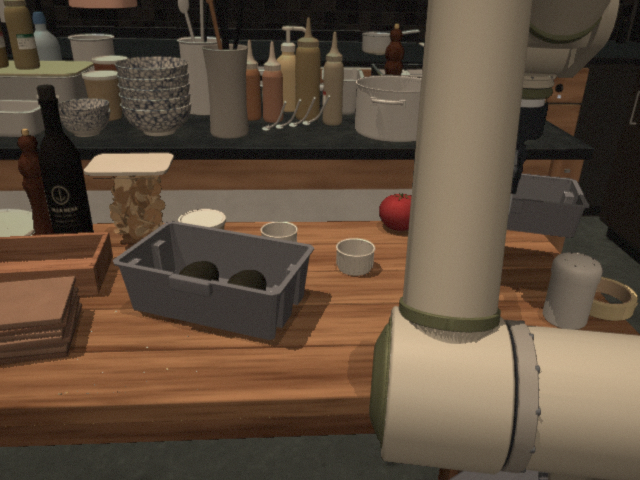

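Run:
```python
from m import *
c=load("w8");im=cv2.imread("pics/w8.png")
def ov(tilt,dy,col,roll=0):
    t=np.radians(-48.9)
    # crate pose so that local (-74,0) at TCP
    ex=np.array([np.cos(t),np.sin(t),0]);ey=np.array([-ex[1],ex[0],0]);ez=np.array([0,0,1.])
    a=np.radians(tilt);b=np.radians(roll)
    O=np.array([.398,-.1942,.1325])
    def P(l):
        x,y,z=l[0]+.074,l[1]+dy,l[2]-.033
        x,z=x*np.cos(a)+z*np.sin(a),-x*np.sin(a)+z*np.cos(a)
        y,z=y*np.cos(b)-z*np.sin(b),y*np.sin(b)+z*np.cos(b)
        return O+x*ex+y*ey+z*ez
    for hx,hy,z in((.0765,.129,.058),(.0625,.115,.003)):
        L=[]
        for A,B in zip([(-1,-1),(1,-1),(1,1),(-1,1)],[(1,-1),(1,1),(-1,1),(-1,-1)]):
            for s in np.linspace(0,1,20): L.append(P([hx*(A[0]*(1-s)+B[0]*s),hy*(A[1]*(1-s)+B[1]*s),z]))
        cv2.polylines(im,[proj(c,np.array(L),True).astype(int)],True,col,1)
ov(0,0,(0,255,0));ov(3,0,(0,0,255))
cv2.imwrite("pics/o8.png",im)
```

```text
(no output)
```

View pics/o8.png

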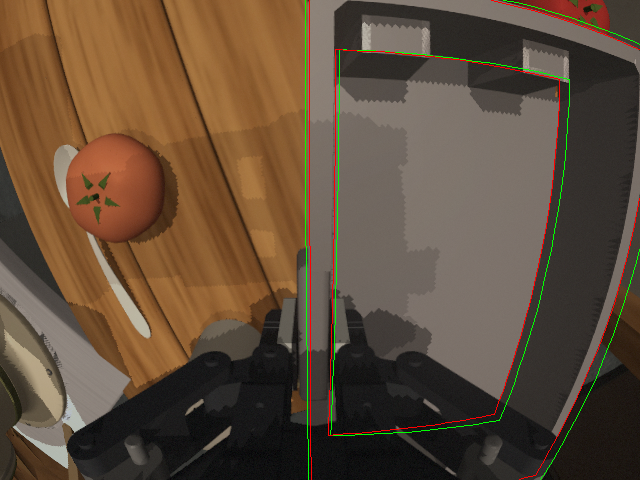

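```bash
python3 -m inch '{"hand":[0,0,0,0,0,0,0,0,0,0,0,0,0,0,0,0,0,0,0,0],"linear":[[0,0,6],[0,0,16],[0,2,30],[2,8,45],[6,18,60],[12,30,75],[20,45,88],[28,60,96],[36,75,98],[44,92,98],[52,110,98],[60,126,98],[67,142,98],[73,155,98],[78,165,98],[81,172,98],[82,174,98],[82,174,98],[82,174,98],[82,174,98]],"turn":[[0,0,1],[0,0,3],[0,0,6],[0,0,10],[0,0,15],[0,0,21],[0,0,27],[0,0,33],[0,0,39],[0,0,45],[0,0,51],[0,0,57],[0,0,63],[0,0,69],[0,0,75],[0,0,80],[0,0,84],[0,0,87],[0,0,88],[0,0,88]]}'; python3 go.py 631 154.6 230 127.5;python3 - <<'E'
from station import robot
from h import *
snap(robot,"scene","s9")
E
```

```text
clock: 24.05
tool_pos: [0.48, -0.0203, 0.2305]
tool_rot: [-0.666, 0.666, 0.235, -0.238]
force: [0.3, 0.4, -2.1]
width: 0.0121
clk 24.05 pos [480.  -20.3 230.5] w 12.1 F [ 0.3  0.4 -2.1] approach [-0.003 -0.001 -1.   ] jaw deg 39.1 j1 -16.5 j6 -55.6 joints [-0.29  0.26  1.48 -0.    1.4  -0.97]
shift [151.  174.9  -0.5] turn [ 0.2 -0.1 88.4]
shift [151.  174.9  -0.5] turn [ -0.1  -0.2 -91.6]
```

View pics/s9.png

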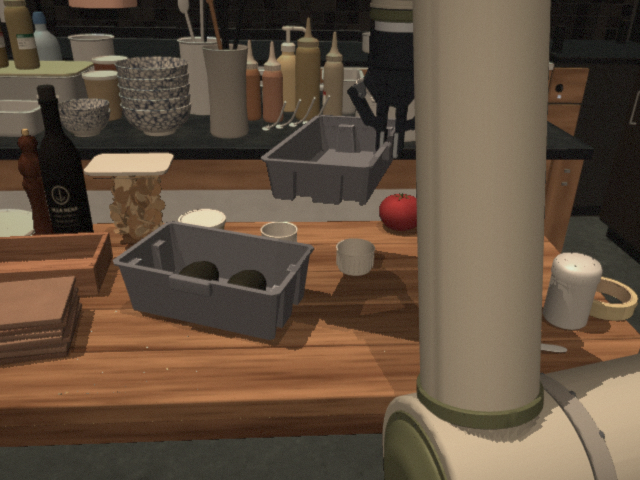

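```bash
python3 -m inch '{"hand":[0,0,0,0,0,0,0,0,0,0,0,0,0,0,0,0,0,0,0,0],"linear":[[1,2,0],[4,6,0],[10,12,0],[18,22,0],[28,33,0],[38,45,0],[50,58,0],[62,71,0],[74,85,0],[86,99,0],[98,113,0],[110,127,0],[121,140,0],[131,152,0],[140,162,0],[147,169,0],[151,174,0],[151,175,0],[151,175,0],[151,175,0]],"turn":[[0,0,1],[0,0,3],[0,0,6],[0,0,10],[0,0,15],[0,0,21],[0,0,27],[0,0,33],[0,0,39],[0,0,45],[0,0,51],[0,0,57],[0,0,63],[0,0,69],[0,0,75],[0,0,80],[0,0,84],[0,0,87],[0,0,88],[0,0,88]]}'; python3 go.py 631 154.6 150 127.5;python3 - <<'E'
from station import robot
from h import *
snap(robot,"scene","s10");snap(robot,"wrist","w10");snap(robot,"top","t10")
E
```

```text
clock: 26.1
tool_pos: [0.6311, 0.1549, 0.2303]
tool_rot: [0.314, -0.316, -0.632, 0.634]
force: [0.0, -0.1, -1.7]
width: 0.012
clk 26.10 pos [631.1 154.9 230.3] w 12.0 F [ 0.  -0.1 -1.7] approach [ 0.001 -0.003 -1.   ] jaw deg 127.1 j1 3.4 j6 -123.6 joints [ 0.06  0.56  0.99 -0.    1.59 -2.16]
shift [ -0.1  -0.3 -80.3] turn [0.2 0.1 0.4]
shift [ -0.1  -0.3 -80.3] turn [ 1.000e-01 -3.000e-01 -1.796e+02]
```

View pics/s10.png

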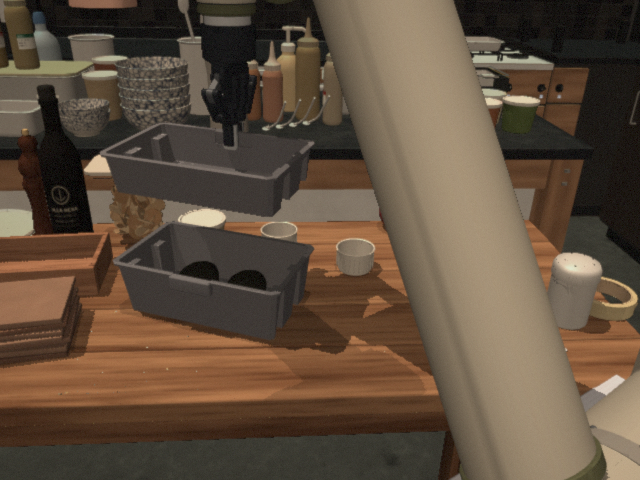

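View pics/w10.png

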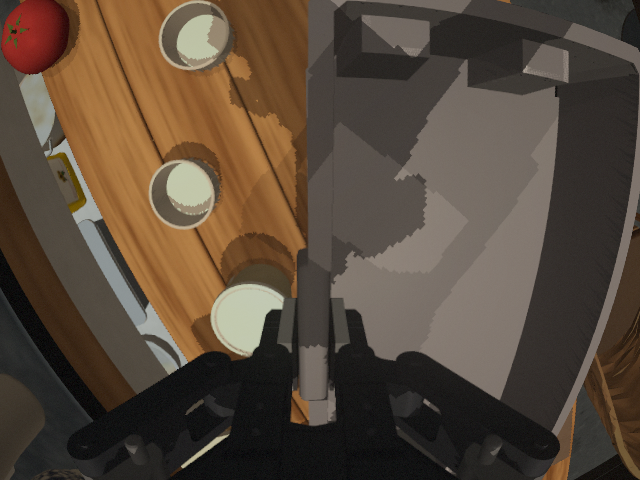

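View pics/t10.png

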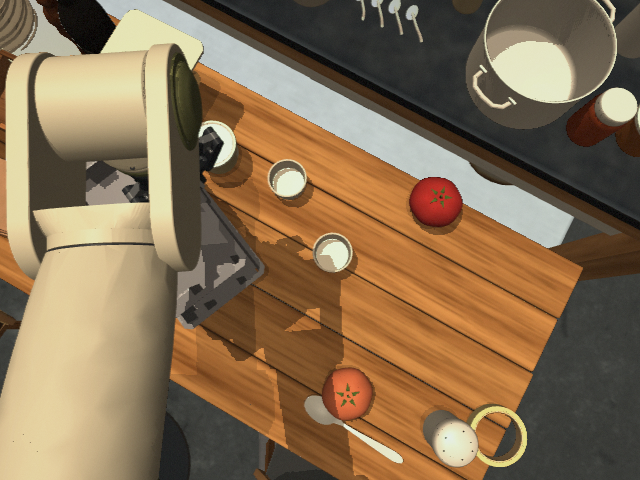

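Run:
```python
from h import *
crop("s10",90,105,240,120,3,"c10");crop("w10",300,0,200,130,4,"c11");crop("s10",110,215,215,135,3,"c12")
```

```text
(no output)
```

View pics/c10.png

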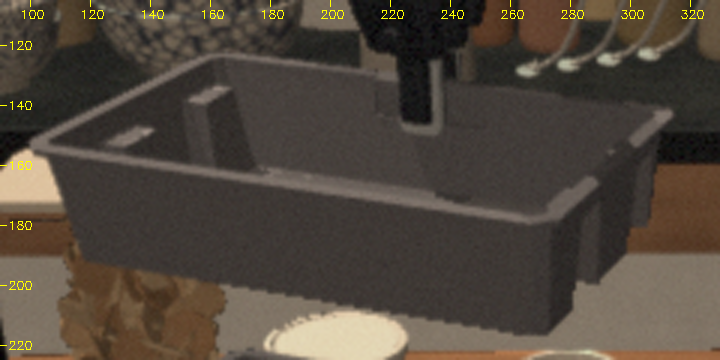

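View pics/c11.png

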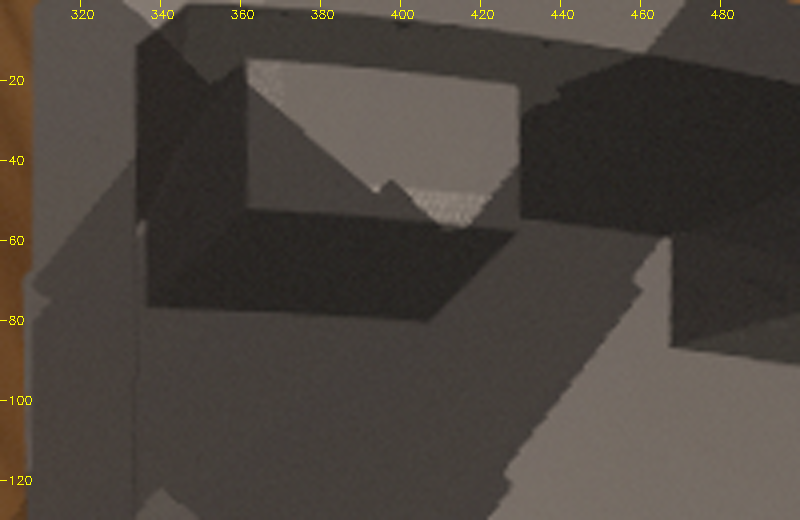

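View pics/c12.png

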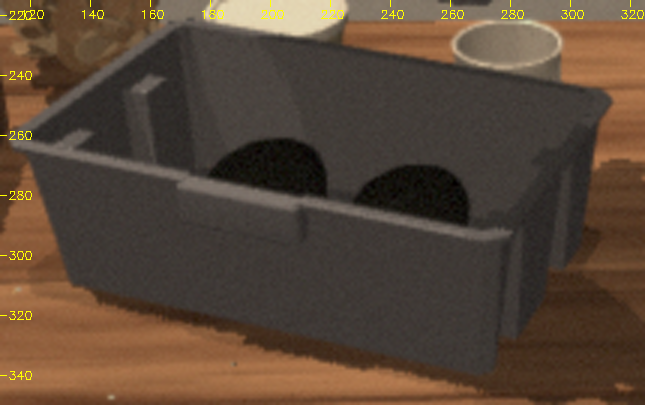

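```bash
cat > f.py <<'E'
from h import *
from scipy.optimize import least_squares
from scipy.spatial.transform import Rotation as R
np.set_printoptions(precision=2,suppress=True)
def resid(c,P,edge,pts,fish):
    a,b=edge
    s=np.linspace(-.2,1.2,60)[:,None];L=P(np.array(a)*(1-s)+np.array(b)*s)
    q=proj(c,L,fish);r=[]
    for p in pts:
        d=q-np.array(p);i=np.argmin((d**2).sum(1));i=min(max(i,1),len(q)-2)
        t=q[i+1]-q[i-1];t=t/np.hypot(*t);r.append(d[i]@np.array([-t[1],t[0]]))
    return r
def pose(p):
    Rm=R.from_euler("ZYX",[p[3],p[4],p[5]],degrees=True).as_matrix()
    return lambda X:np.atleast_2d(X)@Rm.T+np.array(p[:3])/1000
def fit(obs,p0,fix):
    free=[i for i in range(6) if i not in fix]
    def f(v):
        p=np.array(p0,float);p[free]=v;P=pose(p);r=[]
        for c,e,pts,fish in obs:r+=resid(c,P,e,pts,fish)
        return np.array(r)
    s=least_squares(f,np.array(p0,float)[free],x_scale=[1]*len(free),diff_step=1e-4);p=np.array(p0,float);p[free]=s.x;return p,f(s.x)
def E(hx,hy,z): # named edges
    return dict(xm=[(-hx,-hy,z),(-hx,hy,z)],xp=[(hx,-hy,z),(hx,hy,z)],ym=[(-hx,-hy,z),(hx,-hy,z)],yp=[(-hx,hy,z),(hx,hy,z)])
E
python3 - <<'E'
from f import *
cs=load("s10");cw=load("w10")
S=lambda *a:[(x/3+90,y/3+105) for x,y in a]
D=lambda *a:[(x/3+110,y/3+215) for x,y in a]
r=E(.0765,.129,.058);b=E(.0655,.118,0);fl=E(.0625,.115,.003)
obs=[(cs,b["xp"],S((120,268),(300,293),(500,328)),0),(cs,r["xp"],S((80,154),(300,188),(480,217)),0),(cs,r["ym"],S((60,130),(120,98),(180,64)),0),
(cs,r["yp"],S((575,208),(620,166),(660,128)),0),(cs,r["xm"],S((260,60),(340,72),(600,103)),0),
(cw,r["xm"],[(308.7,20),(307.5,70)],1),(cw,fl["xp"],[(558,95),(502,395)],1)]
p,rs=fit(obs,[586,213,197,127.3,0,0],[]);print("sh",p,rs)
p,rs=fit(obs[:5],[586,213,197,127.3,0,0],[]);print("sh scene",p,rs)
rd=E(.079,.1315,.086)
ob=[(cs,b["xm"],D((90,290),(250,323),(450,368)),0),(cs,rd["xm"],D((60,158),(140,177),(400,225),(480,240)),0),(cs,rd["yp"],D((40,122),(100,76),(150,42)),0),(cs,rd["ym"],D((530,215),(570,160),(600,120)),0),(cs,rd["xp"],D((250,30),(400,57),(560,87)),0)]
p,rs=fit(ob,[586,213,0,-52.5,0,0],[4,5]);print("deep",p,rs)
p,rs=fit(ob,[586,213,0,-52.5,0,0],[2,4,5]);print("deep",p,rs)
E
```

```text
sh [583.93 210.02 192.97 126.83   2.16  -0.08] [ 0.53  2.41  2.12  0.8   0.4  -0.32  1.51  0.53 -1.05  0.18 -0.19 -0.68
 -0.78 -1.46 -1.01 -1.05 -0.02  1.78 -0.34]
sh scene [606.39 201.22 184.96 129.06   2.09  -1.05] [-0.78  0.88  0.36  0.37  0.01 -0.68  0.45  0.07 -0.89 -0.62  0.17  0.71
 -0.04 -0.58  0.31]
deep [591.34 207.66  -6.81 -51.81   0.     0.  ] [-0.02 -0.73 -0.41  0.03  1.09  0.05 -0.19 -0.04  0.63  0.02 -0.14 -0.05
 -0.23 -0.63 -0.03  1.01]
deep [581.02 211.95   0.   -51.87   0.     0.  ] [-0.58 -1.35 -1.09  0.13  1.17  0.08 -0.18 -1.36 -0.6  -1.14  0.71  0.79
  0.6   0.2   0.8   1.83]
```

Run:
```python
from h import *
crop("w4",55,105,200,150,4,"c13");crop("w4",270,105,200,150,4,"c14");crop("w4",55,240,200,120,4,"c15")
```

```text
(no output)
```

View pics/c13.png

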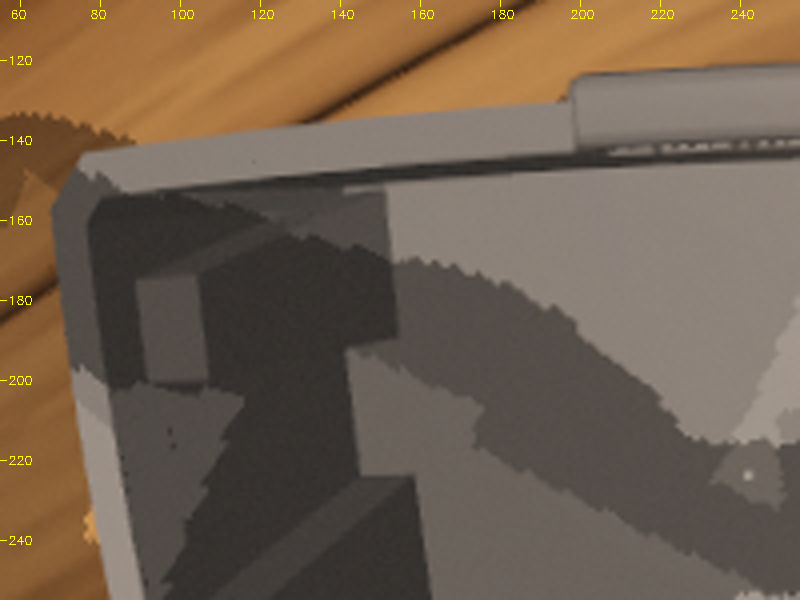

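View pics/c14.png

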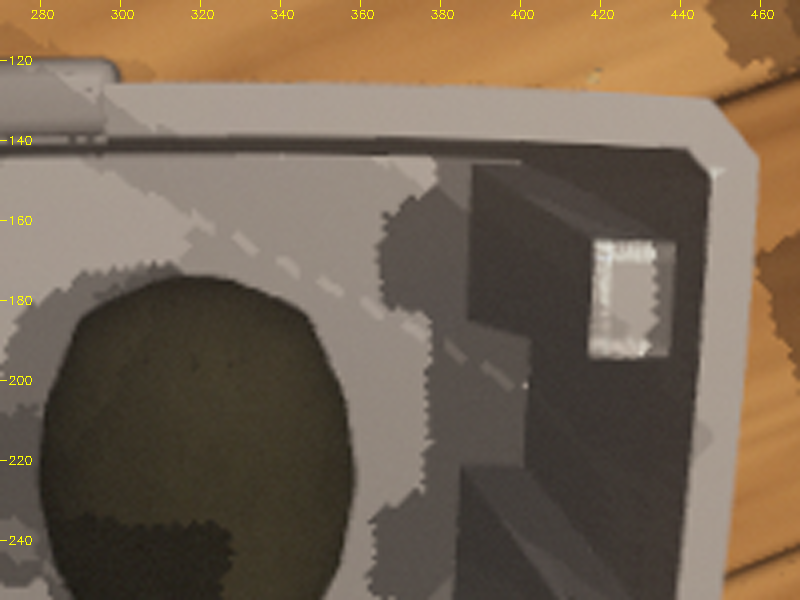

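View pics/c15.png

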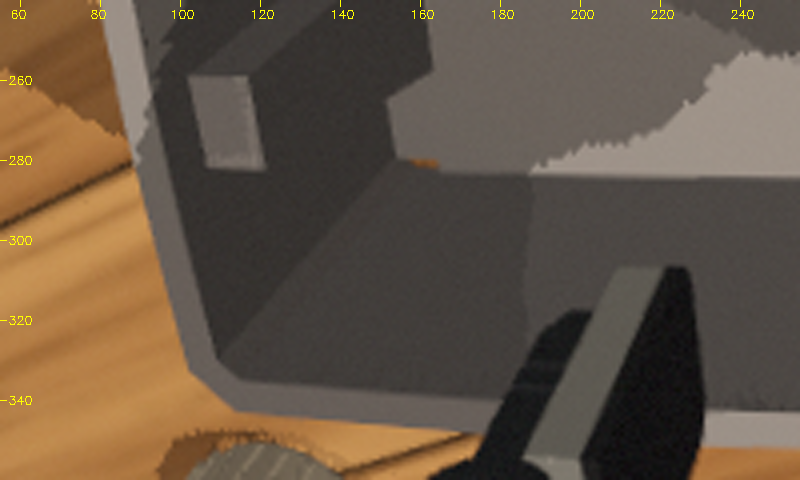

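Run:
```python
from f import *
c=load("w4");r=E(.079,.1315,.086);f=E(.0625,.115,.003)
obs=[(c,r["xm"],[(105,141.3),(155,134),(320,126.3),(395,128),(432,129.3)],1),(c,r["ym"],[(68,162.5),(75,210),(81.3,252.5),(86.3,272.5),(100,325)],1),(c,r["yp"],[(459.3,150),(455,210),(451,252.5)],1),(c,r["xp"],[(125,344.5),(165,347),(245,351.7)],1),(c,f["xp"],[(205,284),(245,284.5)],1),(c,f["yp"],[(401.5,205)],1),(c,f["ym"],[(142.5,197.5),(145,217.5)],1)]
for fix in ([2,4,5],[4,5]):
    p,rs=fit(obs,[586,213,0,-52.5,0,0],fix);print(p,rs)
```

```text
[590.75 216.89   0.   -51.71   0.     0.  ] [-1.29  0.45  0.01 -0.44  0.02  0.08  0.66 -0.8  -0.16  0.02 -0.41 -0.27
  0.3   0.08  1.09  0.7  -0.05 -0.03  0.06  0.34  0.38]
[590.75 216.82  -0.32 -51.7    0.     0.  ] [-1.17  0.57  0.09 -0.38  0.06 -0.12  0.46 -1.   -0.36 -0.18 -0.14 -0.02
  0.54 -0.06  0.93  0.52 -0.12 -0.12  0.2   0.23  0.27]
```

Run:
```python
from f import *
c=load("w10");r=E(.0765,.129,.058);f=E(.0625,.115,.003);k=E(.0625,.101,.003)
base=[(c,r["xm"],[(308.7,20),(307.5,70),(306,115)],1),(c,f["xp"],[(558,95),(502,395)],1),(c,f["yp"],[(437.5,56)],1),(c,k["yp"],[(345,76.5),(400,79.3)],1)]
a=2.2
for z in (194.5,):
  for fix in ([2],[2,5],[5]):
    p,rs=fit(base,[587,213,z,127.1,a,0],fix);print(p,rs)
im=cv2.imread("pics/w10.png")
P=pose(p)
for e in (r,f,k):
    for n in e:
        s=np.linspace(0,1,30)[:,None];q=proj(c,P(np.array(e[n][0])*(1-s)+np.array(e[n][1])*s),True);cv2.polylines(im,[q.astype(int)],False,(0,255,0),1)
cv2.imwrite("pics/o10.png",im)
```

```text
[585.89 209.53 194.5  125.87   2.15  -1.88] [-0.33 -0.17  0.49  0.04 -0.    0.2  -0.59  0.41]
[585.4  209.97 194.5  126.96   3.25   0.  ] [-1.26 -0.11  1.4   0.68 -0.93 -1.05  0.45  0.53]
[580.48 212.87 181.9  127.03  -2.14   0.  ] [-1.32 -0.11  1.45  0.57 -0.77 -0.15  0.35 -0.21]
```

View pics/o10.png

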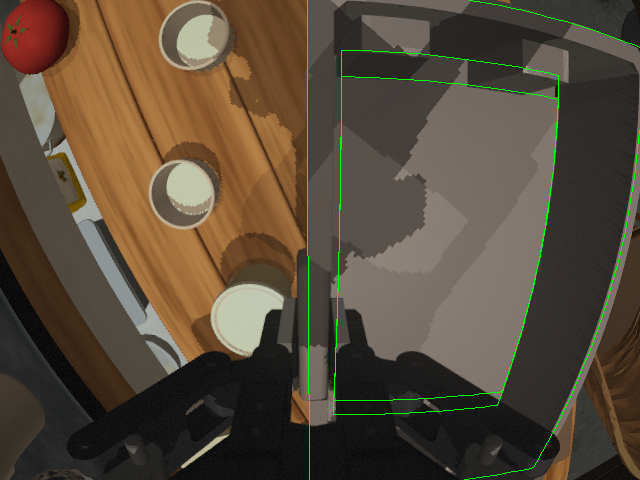

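```bash
python3 -m inch '{"hand":[0,0,0,0,0,0,0,0,0,0,0,0],"linear":[[1,1,-6],[2,2,-16],[3,3,-28],[3,4,-42],[3,4,-56],[3,4,-70],[3,4,-82],[3,4,-90],[3,4,-95],[3,4,-95],[3,4,-95],[3,4,-95]],"turn":[[0.5,0.3,0.3],[1,0.7,0.6],[1.5,1.2,0.9],[2,1.5,1],[2,1.5,1],[2,1.5,1],[2,1.5,1],[2,1.5,1],[2,1.5,1],[2,1.5,1],[2,1.5,1],[2,1.5,1]]}'; python3 go.py;python3 - <<'E'
from station import robot
from h import *
snap(robot,"scene","s11")
crop("s11",90,140,240,200,3,"c16")
E
```

```text
clock: 27.45
tool_pos: [0.6343, 0.1587, 0.1362]
tool_rot: [-0.322, 0.297, 0.642, -0.629]
force: [-0.4, -0.4, -1.4]
width: 0.0115
clk 27.45 pos [634.3 158.7 136.2] w 11.5 F [-0.4 -0.4 -1.4] approach [-0.024  0.032 -0.999] jaw deg 128.0 j1 2.9 j6 -125.4 joints [ 0.05  0.64  1.12  0.03  1.41 -2.19]
```

View pics/c16.png

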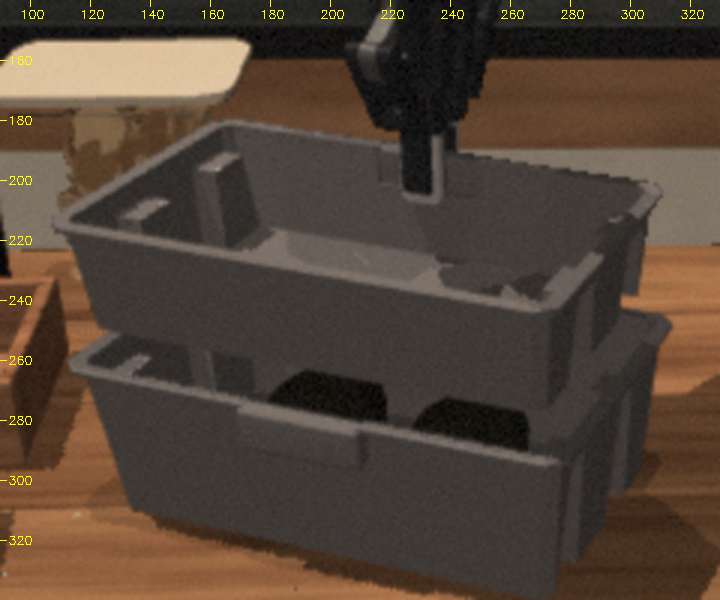

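Run:
```python
from f import *
c=load("s11");S=lambda *a:[(x/3+90,y/3+140) for x,y in a]
r=E(.0765,.129,.058);rd=E(.079,.1315,.086);b=E(.0655,.118,0)
p,rs=fit([(c,r["xp"],S((100,236),(320,273),(520,310)),0),(c,r["ym"],S((75,208),(140,165),(205,126)),0),(c,r["xm"],S((250,125),(340,137),(560,170)),0),(c,r["yp"],S((570,300),(610,255),(652,205)),0)],[588,214,103.2,128,0,0],[2,4,5]);print(p,rs)
p,rs=fit([(c,r["xp"],S((100,236),(320,273),(520,310)),0),(c,r["ym"],S((75,208),(140,165),(205,126)),0),(c,r["xm"],S((250,125),(340,137),(560,170)),0),(c,r["yp"],S((570,300),(610,255),(652,205)),0)],[588,214,103.2,128,0,0],[2]);print(p,rs)
p,rs=fit([(c,rd["xm"],S((100,378),(180,395),(400,440),(540,465)),0),(c,rd["yp"],S((75,358),(100,340)),0),(c,rd["ym"],S((600,420),(640,375),(665,340)),0),(c,b["xm"],S((150,512),(300,545),(500,590)),0)],[588,214,0,-52,0,0],[2,4,5]);print(p,rs)
```

```text
[582.62 215.01 103.2  128.41   0.     0.  ] [ 0.73  0.75 -0.33  1.1  -0.09 -0.14 -0.59 -0.28 -0.74 -0.2  -0.   -0.4 ]
[582.25 215.35 103.2  128.42  -0.3    0.04] [ 0.59  0.55 -0.59  1.19 -0.17 -0.38 -0.26  0.03 -0.48 -0.03  0.04 -0.49]
[582.86 211.61   0.   -52.26   0.     0.  ] [ 0.63  0.92  1.13  0.08 -0.2  -0.12  1.05 -0.61 -0.27 -0.66 -0.94 -0.98]
```

```bash
python3 -m inch '{"hand":[0,0,0,0,0,0,0,0,0,0,0],"linear":[[0,-1,-4],[0,-1.5,-9],[0,-1.5,-14],[0,-1.5,-18],[0,-1.5,-21],[0,-1.5,-23],[0,-1.5,-25],[0,-1.5,-26],[0,-1.5,-27],[0,-1.5,-27],[0,-1.5,-27]],"turn":[[0,0,0],[0,0,0],[0,0,0],[0,0,0],[0,0,0],[0,0,0],[0,0,0],[0,0,0],[0,0,0],[0,0,0],[0,0,0]]}'; python3 go.py;python3 - <<'E'
from station import robot
from h import *
snap(robot,"scene","s12")
crop("s12",90,140,240,200,3,"c17")
E
```

```text
clock: 28.6
tool_pos: [0.6343, 0.1572, 0.1092]
tool_rot: [-0.322, 0.297, 0.642, -0.629]
force: [0.4, 0.8, -1.9]
width: 0.0116
clk 28.60 pos [634.3 157.2 109.2] w 11.6 F [ 0.4  0.8 -1.9] approach [-0.024  0.032 -0.999] jaw deg 128.0 j1 2.8 j6 -125.7 joints [ 0.05  0.67  1.15  0.03  1.35 -2.19]
```

View pics/c17.png

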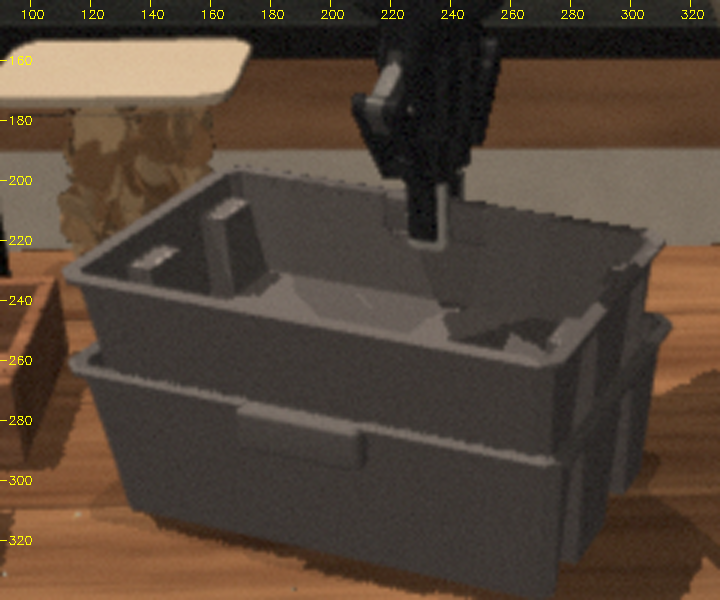

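```bash
python3 -m inch '{"hand":[0,0,0,0,0],"linear":[[0,0,-1],[0,0,-2],[0,0,-3],[0,0,-3],[0,0,-3]],"turn":[[0,0,0],[0,0,0],[0,0,0],[0,0,0],[0,0,0]]}'; python3 go.py
```

```text
clock: 29.15
tool_pos: [0.6345, 0.157, 0.1068]
tool_rot: [-0.322, 0.298, 0.642, -0.629]
force: [-0.4, -1.5, 4.1]
width: 0.0115
clk 29.15 pos [634.5 157.  106.8] w 11.5 F [-0.4 -1.5  4.1] approach [-0.023  0.032 -0.999] jaw deg 128.0 j1 2.8 j6 -125.7 joints [ 0.05  0.67  1.15  0.03  1.34 -2.19]
```

Contact at the expected height (107). Press slightly, then release and rise.

```bash
python3 -m inch '{"hand":[0,0,0],"linear":[[0,0,-1],[0,0,-1],[0,0,-1]],"turn":[[0,0,0],[0,0,0],[0,0,0]]}'; python3 go.py;  python3 -m inch '{"hand":[14,18,24,30,30,30,30,30,30,30,30,30],"linear":[[0,0,0],[0,0,0],[0,0,0],[0,0,0],[0,0,0],[0,0,3],[0,0,15],[0,0,40],[0,0,75],[0,0,110],[0,0,120],[0,0,120]],"turn":[[0,0,0],[0,0,0],[0,0,0],[0,0,0],[0,0,0],[0,0,0],[0,0,0],[0,0,0],[0,0,0],[0,0,0],[0,0,0],[0,0,0]]}'; python3 go.py 562.4 -34.9 130 50
```

```text
clock: 29.45
tool_pos: [0.6347, 0.1568, 0.1065]
tool_rot: [-0.322, 0.298, 0.642, -0.629]
force: [-0.4, -2.7, 6.8]
width: 0.0118
clk 29.45 pos [634.7 156.8 106.5] w 11.8 F [-0.4 -2.7  6.8] approach [-0.022  0.032 -0.999] jaw deg 128.0 j1 2.8 j6 -125.7 joints [ 0.05  0.67  1.16  0.03  1.34 -2.19]
clock: 30.65
tool_pos: [0.6351, 0.1569, 0.2288]
tool_rot: [-0.321, 0.299, 0.643, -0.628]
force: [0.2, 0.3, -0.1]
width: 0.0302
clk 30.65 pos [635.1 156.9 228.8] w 30.2 F [ 0.2  0.3 -0.1] approach [-0.018  0.032 -0.999] jaw deg 128.0 j1 2.8 j6 -125.2 joints [ 0.05  0.58  0.97  0.03  1.61 -2.18]
shift [ -72.7 -191.8  -98.8] turn [ -2.2   0.4 -78. ]
shift [ -72.7 -191.8  -98.8] turn [ -0.4  -2.4 102. ]
```

Run:
```python
from station import robot
from h import *
snap(robot,"scene","s13");snap(robot,"wrist","w13");snap(robot,"top","t13")
crop("s13",90,140,240,200,3,"c18")
```

```text
(no output)
```

View pics/c18.png

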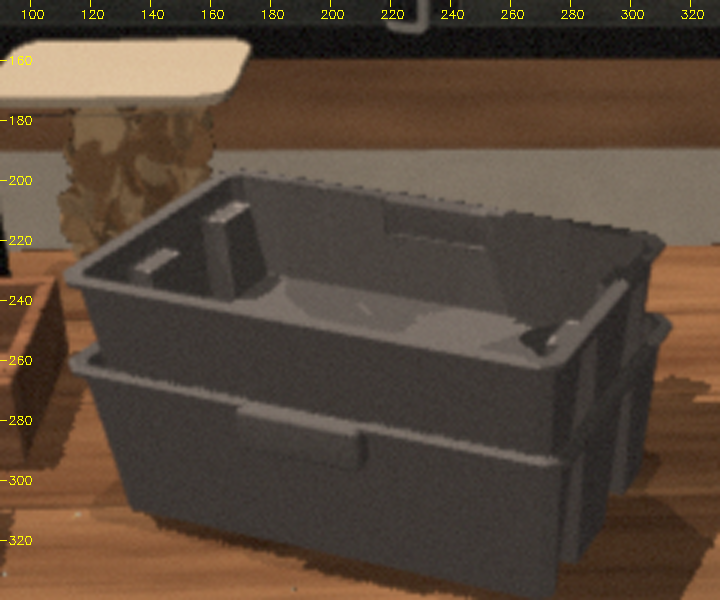

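View pics/w13.png

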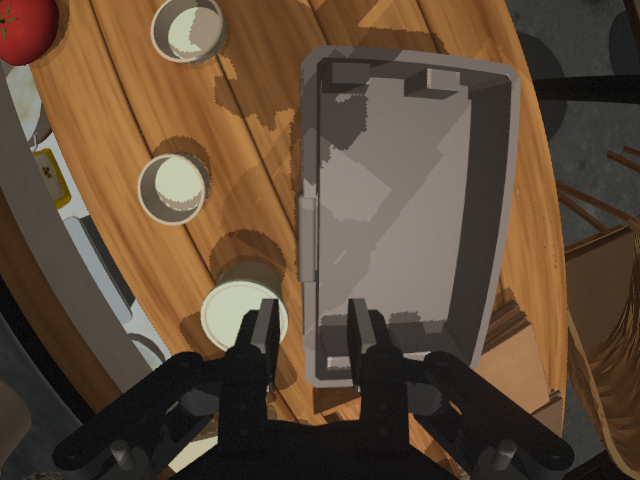

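Run:
```python
from f import *
c=load("s13");S=lambda *a:[(x/3+90,y/3+140) for x,y in a]
r=E(.0765,.129,.058);f=E(.0625,.115,.003)
so=[(c,r["xp"],S((100,287),(300,323),(520,366)),0),(c,r["ym"],S((80,260),(150,214),(215,174)),0),(c,r["xm"],S((250,178),(340,191),(600,227)),0),(c,r["yp"],S((572,358),(610,315),(652,265)),0)]
w=load("w13")
wo=[(w,r["xm"],[(303,90),(306,340)],1),(w,r["yp"],[(340,47),(400,51),(490,64)],1),(w,r["xp"],[(519,90),(510,170),(495,260),(478,350)],1),(w,f["xp"],[(471,100),(462,220),(446,330)],1),(w,r["ym"],[(325,386)],1)]
for o,fx in ((so,[2,4,5]),(so,[2]),(so,[]),(wo,[2,4,5]),(wo,[]),(so+wo,[])):
    p,rs=fit(o,[588,214,74,128,0,0],fx);print(p,rs)
```

```text
[583.74 213.52  74.   128.38   0.     0.  ] [ 1.61  1.52  0.3  -0.59 -0.78 -0.2  -2.18 -1.94 -0.74 -0.28  0.51  0.86]
[582.46 215.85  74.   129.1   -1.67  -0.43] [ 0.58  0.45 -0.8   0.56 -0.36 -0.45 -0.77 -0.47  0.93 -0.38  0.21  0.33]
[581.5  216.25  74.48 129.04  -1.69  -0.37] [ 0.61  0.46 -0.82  0.62 -0.34 -0.46 -0.76 -0.47  0.88 -0.36  0.19  0.28]
[588.67 212.9   74.   127.65   0.     0.  ] [-1.68 -3.88 -0.07 -0.27 -1.3   0.4   3.98  5.9   2.54 -1.34 -1.6  -2.83
  2.62]
[587.07 214.52  68.67 127.71  -0.72  -0.22] [ 0.49 -1.86  1.15  0.73 -0.69 -1.53  2.31  4.61  1.65 -1.63 -1.58 -2.52
 -2.05]
[587.66 214.01  70.64 127.71  -1.06  -0.28] [ 0.9   1.6   1.25 -0.11 -1.17 -1.39 -1.04 -0.46  1.74  0.82  0.88  0.4
 -1.19 -3.26  0.84  0.37 -1.12 -1.09  2.78  5.09  2.12 -1.32 -1.24 -2.18
 -0.62]
```

Run:
```python
from h import *
a=cv2.imread("pics/s11.png")[170:300,180:230];b=cv2.imread("pics/s13.png")[170:300,180:230]
a=cv2.imread("pics/s11.png");b=cv2.imread("pics/s13.png")
for n,i in (("s11",a),("s13",b)):
    for col in (150,180,200,270):
        g=cv2.cvtColor(i,cv2.COLOR_BGR2GRAY)[:,col-1:col+2].mean(1)
        print(n,col,[(k,int(g[k])) for k in range(170,310)] if 0 else "")
x=np.hstack([cv2.resize(a[175:305,185:240],None,fx=6,fy=4.5,interpolation=cv2.INTER_CUBIC),cv2.resize(b[175:305,185:240],None,fx=6,fy=4.5,interpolation=cv2.INTER_CUBIC)])
for k in range(180,305,10):cv2.putText(x,str(k),(0,int((k-175)*4.5)+4),0,.4,(0,255,255),1);cv2.line(x,(28,int((k-175)*4.5)),(36,int((k-175)*4.5)),(0,255,255),1)
cv2.imwrite("pics/cmp.png",x)
```

```text
s11 150 
s11 180 
s11 200 
s11 270 
s13 150 
s13 180 
s13 200 
s13 270
```

View pics/cmp.png

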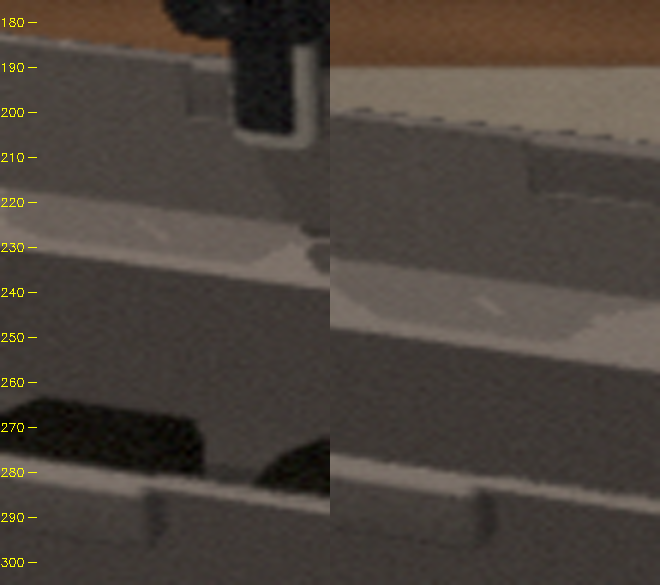

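Run:
```python
from f import *
c=load("s13");r=E(.0765,.129,.058);f=E(.0625,.115,.003)
def row(p,e,col):
    s=np.linspace(0,1,2000)[:,None];q=proj(c,pose(p)(np.array(e[0])*(1-s)+np.array(e[1])*s));o=np.argsort(q[:,0]);return np.interp(col,q[o,0],q[o,1])
for nm,p in (("s11",[586,214,103.2,128,0,0]),("s13",[586,213,74,128,0,0]),("s13 -1.5",[586,213,74,128,-1.5,0]),("s13 z77 -1.5",[586,213,76,128,-1.5,0])):
    print(nm,[round(row(p,e,185),1) for e in (r["xm"],f["xm"],r["xp"])],[round(row(p,e,225),1) for e in (r["xm"],f["xm"],r["xp"])])
```

```text
s11 [np.float64(181.9), np.float64(216.7), np.float64(228.7)] [np.float64(187.7), np.float64(223.3), np.float64(235.6)]
s13 [np.float64(198.3), np.float64(232.4), np.float64(247.6)] [np.float64(204.5), np.float64(239.3), np.float64(254.9)]
s13 -1.5 [np.float64(199.0), np.float64(233.2), np.float64(245.7)] [np.float64(205.2), np.float64(240.2), np.float64(253.0)]
s13 z77 -1.5 [np.float64(197.9), np.float64(232.1), np.float64(244.4)] [np.float64(204.1), np.float64(239.1), np.float64(251.7)]
```

```bash
python3 go.py 560 249 90 128
```

```text
clk 30.80 pos [634.2 156.8 225. ] w 30.0 F [-0.9  0.  -0.5] approach [-0.025  0.031 -0.999] jaw deg 128.0 j1 2.8 j6 -125.2 joints [ 0.05  0.58  0.97  0.03  1.61 -2.18]
shift [ -74.2   92.2 -135. ] turn [-1.8 -1.4  0. ]
shift [ -74.2   92.2 -135. ] turn [  -2.2    2.8 -180. ]
```

```bash
python3 -m inch '{"hand":[20,10,0,0,0,0,0,0,0,0,0,0,0],"linear":[[-15,20,0],[-40,50,0],[-65,80,-10],[-74,92,-40],[-74,92,-80],[-74,92,-115],[-74,92,-130],[-74,92,-135],[-74,92,-138],[-74,92,-141],[-74,92,-144],[-74,92,-145],[-74,92,-145]],"turn":[[-0.5,-0.3,0],[-1,-1,0],[-1.8,-1.4,0],[-1.8,-1.4,0],[-1.8,-1.4,0],[-1.8,-1.4,0],[-1.8,-1.4,0],[-1.8,-1.4,0],[-1.8,-1.4,0],[-1.8,-1.4,0],[-1.8,-1.4,0],[-1.8,-1.4,0],[-1.8,-1.4,0]]}';python3 -m inch '{"hand":[0,0,0],"linear":[[0,0,-1],[0,0,-2],[0,0,-2]],"turn":[[0,0,0],[0,0,0],[0,0,0]]}'; python3 -m inch '{"hand":[0,0,0],"linear":[[0,0,-1],[0,0,-2],[0,0,-2]],"turn":[[0,0,0],[0,0,0],[0,0,0]]}'
```

```text
clock: 32.1
tool_pos: [0.5606, 0.2505, 0.0845]
tool_rot: [-0.309, 0.311, 0.637, -0.634]
force: [-9.8, 3.5, 31.6]
width: -0.0
clock: 32.4
tool_pos: [0.5612, 0.2515, 0.085]
tool_rot: [-0.309, 0.311, 0.639, -0.632]
force: [-4.0, 2.9, 18.8]
width: -0.0
clock: 32.7
tool_pos: [0.5617, 0.2522, 0.085]
tool_rot: [-0.308, 0.312, 0.64, -0.631]
force: [-3.0, 1.5, 14.5]
width: 0.0001
```

```bash
python3 -m inch '{"hand":[0,0,0,0,0,0,0,0,0,0,0,0],"linear":[[0,0,10],[0,0,20],[25,-35,20],[50,-70,20],[53,-74,20],[53,-74,14],[53,-74,8],[53,-74,4],[53,-74,2],[53,-74,1],[53,-74,0],[53,-74,0]],"turn":[[0,0,0],[0,0,0],[0,0,0],[0,0,0],[0,0,0],[0,0,0],[0,0,0],[0,0,0],[0,0,0],[0,0,0],[0,0,0],[0,0,0]]}'; python3 -m inch '{"hand":[0,0,0,0],"linear":[[0,0,-1],[0,0,-2],[0,0,-2],[0,0,-2]],"turn":[[0,0,0],[0,0,0],[0,0,0],[0,0,0]]}'
```

```text
clock: 33.9
tool_pos: [0.6146, 0.1784, 0.0851]
tool_rot: [-0.308, 0.312, 0.64, -0.631]
force: [-0.4, -0.0, 1.1]
width: 0.0001
clock: 34.3
tool_pos: [0.6147, 0.1783, 0.0831]
tool_rot: [-0.308, 0.312, 0.64, -0.631]
force: [0.6, 0.2, 0.8]
width: 0.0002
```

```bash
python3 -m inch '{"hand":[0,0,0,0],"linear":[[0,0,-1],[0,0,-2],[0,0,-3],[0,0,-3]],"turn":[[0,0,0],[0,0,0],[0,0,0],[0,0,0]]}'; python3 -m inch '{"hand":[0,0,0,0],"linear":[[0,0,-1],[0,0,-2],[0,0,-3],[0,0,-3]],"turn":[[0,0,0],[0,0,0],[0,0,0],[0,0,0]]}'
```

```text
clock: 34.7
tool_pos: [0.6145, 0.1784, 0.0798]
tool_rot: [-0.308, 0.312, 0.64, -0.631]
force: [0.2, 1.0, 0.8]
width: -0.0003
clock: 35.1
tool_pos: [0.6143, 0.1784, 0.0765]
tool_rot: [-0.308, 0.311, 0.64, -0.632]
force: [-0.2, -0.5, 0.7]
width: -0.0001
```

```bash
python3 -m inch '{"hand":[0,0,0],"linear":[[0,0,-1],[0,0,-2],[0,0,-2]],"turn":[[0,0,0],[0,0,0],[0,0,0]]}';python3 - <<'E'
from station import robot
from h import *
snap(robot,"scene","s14")
crop("s14",90,140,240,200,3,"c19")
E
```

```text
clock: 35.4
tool_pos: [0.6144, 0.1785, 0.0748]
tool_rot: [-0.308, 0.311, 0.64, -0.631]
force: [-1.2, -0.3, 3.0]
width: -0.0001
```

View pics/c19.png

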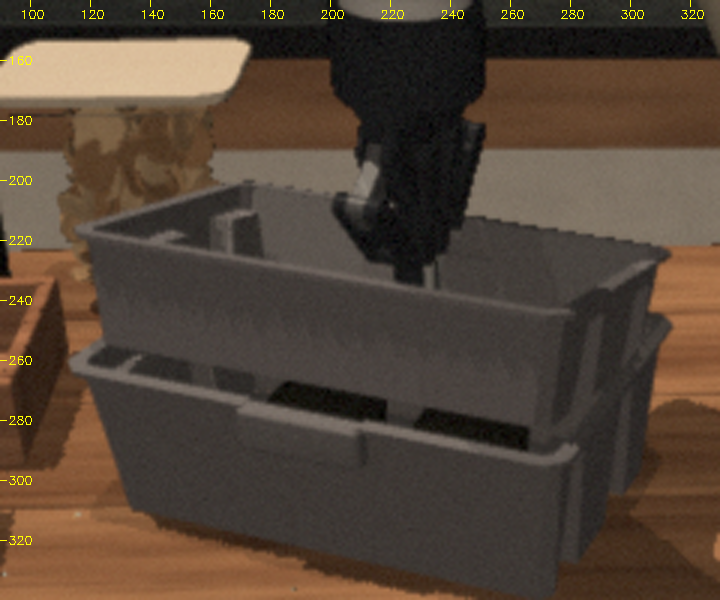

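```bash
python3 -m inch '{"hand":[0,0,0,0,0,0,0,0],"linear":[[0,0,2],[0,0,5],[0,0,10],[0,0,25],[0,0,60],[0,0,100],[0,0,130],[0,0,130]],"turn":[[0,0,0],[0,0,0],[0,0,0],[0,0,0],[0,0,0],[0,0,0],[0,0,0],[0,0,0]]}';python3 - <<'E'
from station import robot
from h import *
snap(robot,"scene","s15")
crop("s15",90,140,240,200,3,"c20");snap(robot,"wrist","w15")
E
```

```text
clock: 36.25
tool_pos: [0.6159, 0.1786, 0.21]
tool_rot: [-0.305, 0.314, 0.641, -0.63]
force: [0.2, 0.3, 0.2]
width: 0.0004
```

View pics/c20.png

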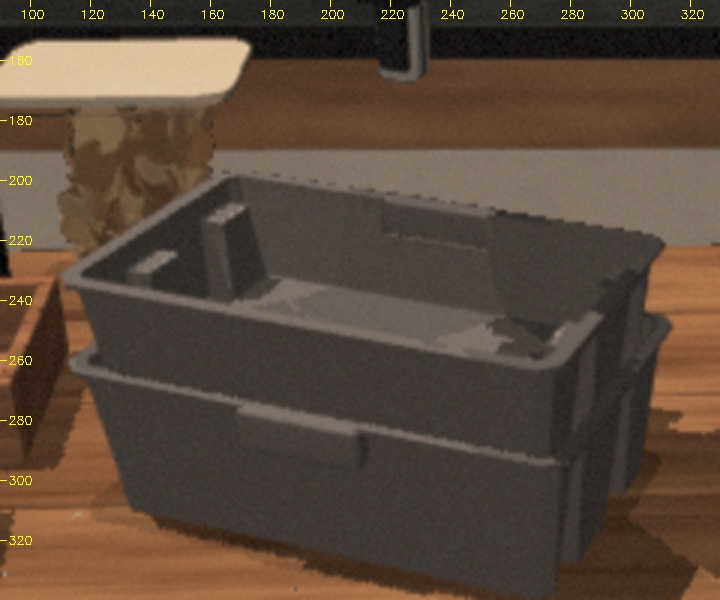

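View pics/w15.png

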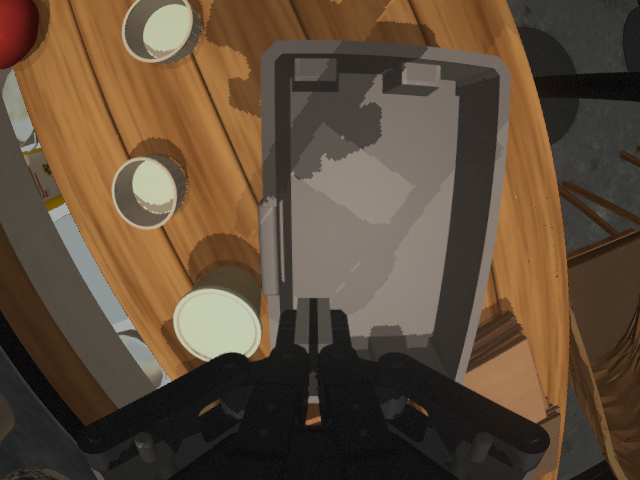

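Run:
```python
from h import *
def tool(tag,tcp,jaw,pts,off=0):
    c=load(tag);t=np.radians(jaw);X=np.array([np.cos(t),np.sin(t),0]);Y=np.array([0,0,-1.]);Z=np.cross(X,Y)
    print(tag)
    for p in pts:
        o,d=ray(c,p,True)
        for off in(-.011,.011):
            s=((np.array(tcp)-o)@Z+off)/(d@Z);P=o+s*d-np.array(tcp);print(p,off,"lat %.1f up %.1f"%(P@X*1000,-P@Y*1000),end=" | ")
        print()
tool("w5",[.6749,-.0935,.1505],11.9,[(200,312),(208,345),(427,312),(95,368),(78,385),(150,365),(550,385),(470,365),(30,465)])
tool("w15",[.6159,.1786,.21],128,[(300,298),(330,298),(283,315),(345,315),(240,355),(85,430),(545,430),(385,355)])
```

```text
w5
(200, 312) -0.011 lat -59.7 up -20.3 | (200, 312) 0.011 lat -46.0 up 17.5 | 
(208, 345) -0.011 lat -47.8 up 9.0 | (208, 345) 0.011 lat -36.8 up 40.0 | 
(427, 312) -0.011 lat 58.2 up -20.6 | (427, 312) 0.011 lat 44.6 up 17.3 | 
(95, 368) -0.011 lat -94.1 up 33.6 | (95, 368) 0.011 lat -72.3 up 58.9 | 
(78, 385) -0.011 lat -96.0 up 46.1 | (78, 385) 0.011 lat -73.8 up 68.5 | 
(150, 365) -0.011 lat -69.4 up 26.9 | (150, 365) 0.011 lat -53.4 up 53.7 | 
(550, 385) -0.011 lat 95.3 up 45.8 | (550, 385) 0.011 lat 73.0 up 68.3 | 
(470, 365) -0.011 lat 64.9 up 26.0 | (470, 365) 0.011 lat 49.7 up 53.1 | 
(30, 465) -0.011 lat -92.5 up 90.4 | (30, 465) 0.011 lat -71.1 up 102.5 | 
w15
(300, 298) -0.011 lat -6.6 up -43.2 | (300, 298) 0.011 lat -5.0 up -2.9 | 
(330, 298) -0.011 lat 10.0 up -43.3 | (330, 298) 0.011 lat 8.0 up -2.9 | 
(283, 315) -0.011 lat -14.7 up -24.9 | (283, 315) 0.011 lat -11.2 up 11.3 | 
(345, 315) -0.011 lat 16.9 up -24.9 | (345, 315) 0.011 lat 13.4 up 11.3 | 
(240, 355) -0.011 lat -31.0 up 9.7 | (240, 355) 0.011 lat -23.9 up 38.2 | 
(85, 430) -0.011 lat -80.9 up 63.4 | (85, 430) 0.011 lat -62.8 up 80.0 | 
(545, 430) -0.011 lat 84.1 up 63.6 | (545, 430) 0.011 lat 65.5 up 80.2 | 
(385, 355) -0.011 lat 31.9 up 9.6 | (385, 355) 0.011 lat 25.0 up 38.1 |
```

Run:
```python
from h import *
crop("w15",250,30,130,100,6,"c21");crop("w15",430,40,90,100,6,"c22")
```

```text
(no output)
```

View pics/c21.png

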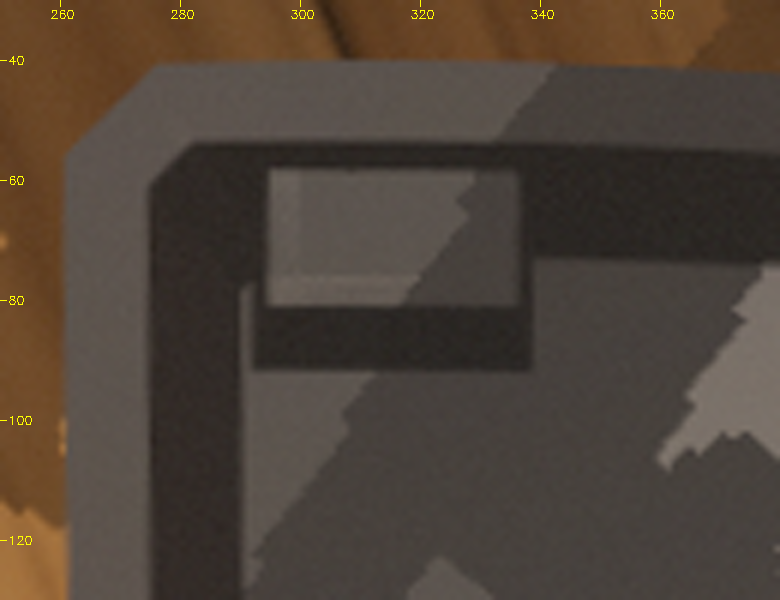

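View pics/c22.png

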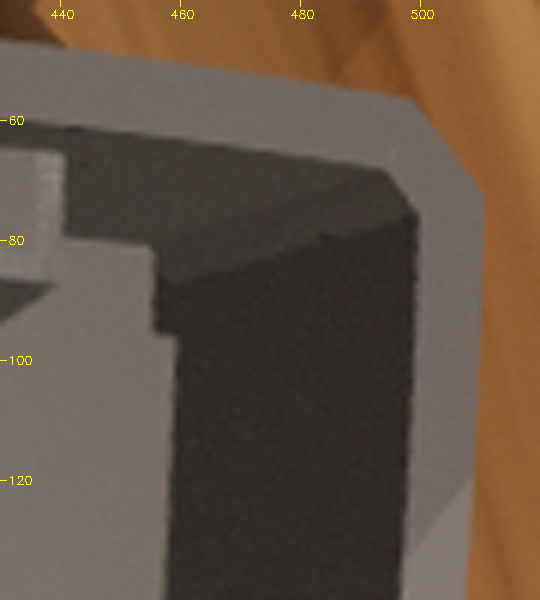

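```bash
python3 - <<'E'
from f import *
w=load("w15");r=E(.0765,.129,.058);f=E(.0625,.115,.003)
wo=[(w,r["xm"],[(260.8,70),(261.3,100),(261.7,128)],1),(w,r["yp"],[(285,40.3),(330,40.3),(365,41.5),(440,48),(480,54)],1),(w,r["xp"],[(510.5,75),(509,110),(507.5,138)],1),(w,f["xp"],[(459.3,100),(458,135)],1),(w,f["xm"],[(290.3,110),(290.2,128)],1),(w,f["yp"],[(345,73),(375,73.5),(450,80.5)],1)]
for fx in ([2,4,5],[2],[]):
    p,rs=fit(wo,[588,214,74,128,0,0],fx);print(p,rs)
a=p
t=np.radians(128)
for nm,c in(("588,214",(587.5,213.5)),):
    for l in (42,-42):print(l,c[0]-np.sin(t)*l,c[1]+np.cos(t)*l)
print("tub",onz(load("top1"),(211.5,144.5),.072))
E
python3 go.py 562.4 -34.9 110 128
```

```text
[586.   214.57  74.   127.82   0.     0.  ] [-0.47 -0.79 -0.82 -0.23 -0.33 -0.32 -0.38 -0.74  0.87  1.06  0.72 -0.38
 -0.77  0.43  0.61  0.63  1.32  0.43]
[586.01 214.55  74.   127.91   0.44   0.03] [-0.19 -0.46 -0.45 -0.21 -0.31 -0.3  -0.37 -0.73  0.79  1.01  0.71 -0.78
 -1.12  0.2   0.41  0.63  1.3   0.36]
[585.49 214.17  71.78 127.73  -0.04   0.75] [-0.05 -0.36 -0.38 -0.01 -0.05  0.01  0.04 -0.27  0.58  0.5  -0.04 -0.62
 -1.22  0.7   0.86 -0.13  0.61 -0.14]
42 554.4035483485177 187.64221803632236
-42 620.5964516514823 239.35778196367764
tub [0.75 0.17 0.07]
clk 36.35 pos [614.3 178.4 205. ] w -0.2 F [ 0.6 -0.8 -1.2] approach [ 0.01   0.008 -1.   ] jaw deg 128.0 j1 5.4 j6 -122.6 joints [ 0.09  0.55  1.08  0.01  1.5  -2.14]
shift [ -51.9 -213.3  -95. ] turn [-0.5  0.6 -0. ]
shift [ -51.9 -213.3  -95. ] turn [ -0.9  -0.8 180. ]
```

```bash
python3 -m inch '{"hand":[0,20,40,60,80,85,85,85,85,85,85,85],"linear":[[-6,-25,0],[-15,-65,0],[-26,-110,-10],[-37,-155,-30],[-48,-195,-60],[-52,-213,-85],[-52,-213,-95],[-52,-213,-95],[-52,-213,-95],[-52,-213,-95],[-52,-213,-95],[-52,-213,-95]],"turn":[[0,0,0],[-0.2,0.2,0],[-0.5,0.6,0],[-0.5,0.6,0],[-0.5,0.6,0],[-0.5,0.6,0],[-0.5,0.6,0],[-0.5,0.6,0],[-0.5,0.6,0],[-0.5,0.6,0],[-0.5,0.6,0],[-0.5,0.6,0]]}';python3 - <<'E'
from station import robot
from h import *
snap(robot,"wrist","w16")
E
python3 go.py 562.4 -34.9 8 128
```

```text
clock: 37.55
tool_pos: [0.5626, -0.0341, 0.1106]
tool_rot: [0.309, -0.31, -0.636, 0.636]
force: [0.9, 1.0, -0.3]
width: 0.085
clk 37.60 pos [562.5 -34.2 110.5] w 85.0 F [ 0.3 -0.1 -0.3] approach [ 0.    -0.001 -1.   ] jaw deg 128.1 j1 -15.5 j6 -143.6 joints [-0.27  0.52  1.44 -0.    1.18 -2.51]
shift [-1.000e-01 -7.000e-01 -1.025e+02] turn [ 0.   0.  -0.1]
shift [-1.000e-01 -7.000e-01 -1.025e+02] turn [ -0.    0.  179.9]
```

View pics/w16.png

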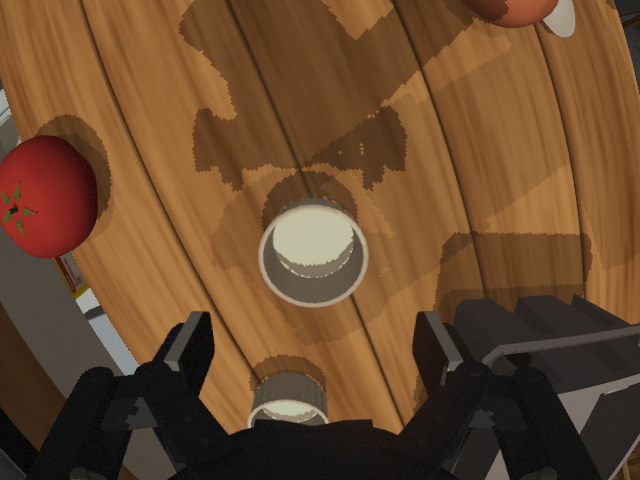

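Run:
```python
from h import *
c=load("w16")
for p in[(259,256),(369,256),(314,204),(314,307)]:print(onz(c,p,.041,True).round(4))
A=[onz(c,p,.041,True) for p in[(259,256),(369,256),(314,204),(314,307)]];print(np.mean(A,0))
```

```text
[ 0.5811 -0.0617  0.041 ]
[ 0.5393 -0.0084  0.041 ]
[ 0.5345 -0.0552  0.041 ]
[ 0.5881 -0.0131  0.041 ]
[ 0.56074491 -0.0345996   0.041     ]
```

```bash
python3 -m inch '{"hand":[85,85,85,85,85,85,85,65,50,50,50,50,50,50],"linear":[[-1,-0.5,-30],[-1,-0.5,-65],[-1,-0.5,-90],[-1,-0.5,-102],[-1,-0.5,-102],[-1,-0.5,-102],[-1,-0.5,-102],[-1,-0.5,-102],[-1,-0.5,-102],[-1,-0.5,-102],[-1,-0.5,-102],[-1,-0.5,-102],[-1,-0.5,-102],[-1,-0.5,-102]],"turn":[[0,0,0],[0,0,0],[0,0,0],[0,0,0],[0,0,0],[0,0,0],[0,0,0],[0,0,0],[0,0,0],[0,0,0],[0,0,0],[0,0,0],[0,0,0],[0,0,0]]}'; python3 -m inch '{"hand":[50,50,50,50,50,50,50,50,50,50,50],"linear":[[0,0,5],[0,0,15],[0,0,35],[0,0,65],[0,0,100],[0,0,135],[0,0,165],[0,0,185],[0,0,190],[0,0,190],[0,0,190]],"turn":[[0,0,0],[0,0,0],[0,0,0],[0,0,0],[0,0,0],[0,0,0],[0,0,0],[0,0,0],[0,0,0],[0,0,0],[0,0,0]]}';python3 go.py 619.1 240.4 200 128;python3 - <<'E'
from station import robot
from h import *
snap(robot,"wrist","w17")
E
```

```text
clock: 39.0
tool_pos: [0.562, -0.0349, 0.0102]
tool_rot: [0.309, -0.311, -0.636, 0.636]
force: [-3.5, -0.3, 11.7]
width: 0.0655
clock: 40.1
tool_pos: [0.5615, -0.0347, 0.1991]
tool_rot: [0.309, -0.31, -0.636, 0.636]
force: [-0.3, -0.1, -1.5]
width: 0.0652
clk 40.10 pos [561.5 -34.7 199.1] w 65.2 F [-0.3 -0.1 -1.5] approach [ 0.    -0.001 -1.   ] jaw deg 128.1 j1 -15.6 j6 -143.6 joints [-0.27  0.43  1.32 -0.    1.4  -2.51]
shift [ 57.6 275.1   0.9] turn [ 0.   0.  -0.1]
shift [ 57.6 275.1   0.9] turn [-0.000e+00  1.000e-01  1.799e+02]
```

View pics/w17.png

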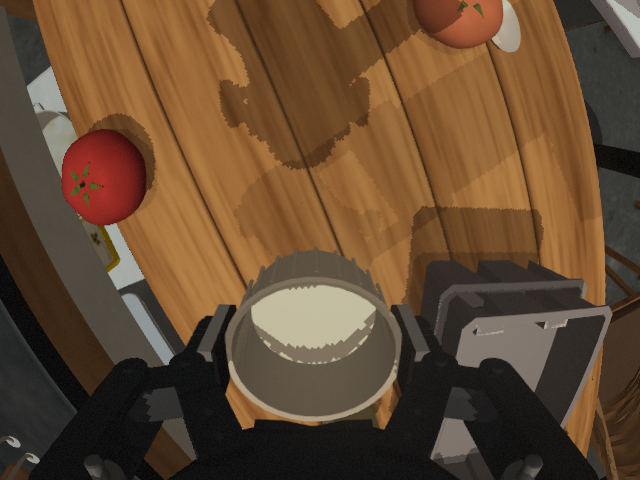

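```bash
python3 -m inch '{"hand":[50,50,50,50,50,50,50,50,50,50,50,50,50,50],"linear":[[4,20,0],[10,50,0],[18,85,0],[26,120,0],[34,160,0],[42,200,0],[50,235,0],[55,260,0],[57.5,275,0],[57.5,275,0],[57.5,275,0],[57.5,275,0],[57.5,275,0],[57.5,275,0]],"turn":[[0,0,0],[0,0,0],[0,0,0],[0,0,0],[0,0,0],[0,0,0],[0,0,0],[0,0,0],[0,0,0],[0,0,0],[0,0,0],[0,0,0],[0,0,0],[0,0,0]]}';python3 -m inch '{"hand":[50,50,50,50,50,50,50,50,50,50,50],"linear":[[0,0,-15],[0,0,-35],[0,0,-60],[0,0,-80],[0,0,-95],[0,0,-102],[0,0,-106],[0,0,-108],[0,0,-110],[0,0,-110],[0,0,-110]],"turn":[[0,0,0],[0,0,0],[0,0,0],[0,0,0],[0,0,0],[0,0,0],[0,0,0],[0,0,0],[0,0,0],[0,0,0],[0,0,0]]}';python3 go.py 619.1 240.4 87 128
```

```text
clock: 41.55
tool_pos: [0.6191, 0.2394, 0.1991]
tool_rot: [0.31, -0.31, -0.635, 0.636]
force: [-0.1, -0.1, -0.4]
width: 0.0651
clock: 42.65
tool_pos: [0.6193, 0.2395, 0.0896]
tool_rot: [-0.31, 0.31, 0.636, -0.636]
force: [-0.4, -0.4, -1.2]
width: 0.065
clk 42.65 pos [619.3 239.5  89.6] w 65.0 F [-0.4 -0.4 -1.2] approach [ 0.001 -0.    -1.   ] jaw deg 128.0 j1 11.0 j6 -117.0 joints [ 0.19  0.7   1.15 -0.    1.29 -2.04]
shift [-0.2  0.9 -2.6] turn [ 0.   0.1 -0. ]
shift [-0.2  0.9 -2.6] turn [-1.0e-01  0.0e+00  1.8e+02]
```

```bash
python3 -m inch '{"hand":[50,50,50,50],"linear":[[0,0,-1],[0,0,-2],[0,0,-2],[0,0,-2]],"turn":[[0,0,0],[0,0,0],[0,0,0],[0,0,0]]}'; python3 -m inch '{"hand":[50,50,50],"linear":[[0,0,-0.5],[0,0,-1],[0,0,-1]],"turn":[[0,0,0],[0,0,0],[0,0,0]]}'
python3 - <<'E'
from station import robot
from h import *
snap(robot,"scene","s18");crop("s18",90,140,240,200,3,"c23")
E
```

```text
clock: 43.05
tool_pos: [0.6192, 0.2395, 0.0875]
tool_rot: [0.31, -0.31, -0.636, 0.636]
force: [-0.7, 0.4, -0.4]
width: 0.065
clock: 43.35
tool_pos: [0.6194, 0.2396, 0.0873]
tool_rot: [-0.309, 0.311, 0.636, -0.635]
force: [-2.0, 0.0, 4.2]
width: 0.0652
```

View pics/c23.png

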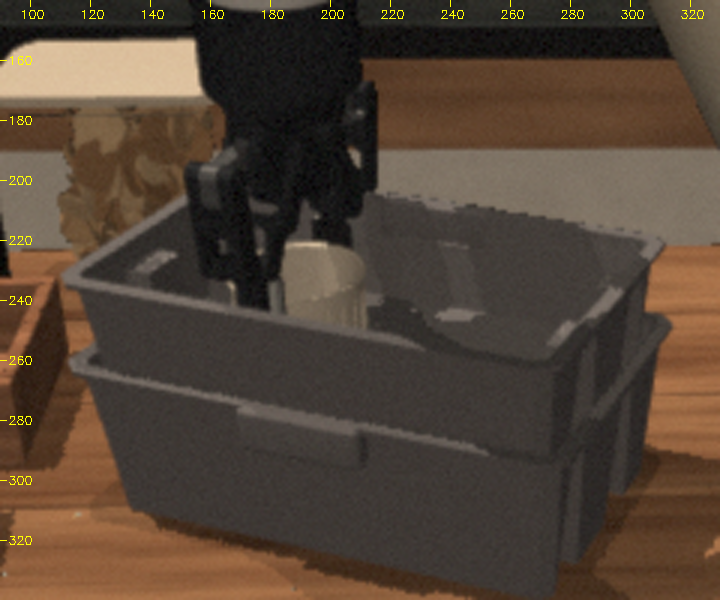

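```bash
python3 -m inch '{"hand":[67,71,75,77,77,77,77,77,77,77,77,77,77,77],"linear":[[0,0,0],[0,0,0],[0,0,0],[0,0,0],[0,0,0],[0,0,0],[0,0,3],[0,0,12],[0,0,30],[0,0,60],[0,0,95],[0,0,110],[0,0,110],[0,0,110]],"turn":[[0,0,0],[0,0,0],[0,0,0],[0,0,0],[0,0,0],[0,0,0],[0,0,0],[0,0,0],[0,0,0],[0,0,0],[0,0,0],[0,0,0],[0,0,0],[0,0,0]]}';python3 - <<'E'
from station import robot
from h import *
snap(robot,"wrist","w19")
E
python3 go.py 691.9 42 120 128
```

```text
clock: 44.8
tool_pos: [0.6192, 0.2395, 0.197]
tool_rot: [-0.309, 0.31, 0.636, -0.635]
force: [-0.2, -0.3, -0.6]
width: 0.0771
clk 44.85 pos [619.  239.4 196.2] w 76.9 F [ 0.9  0.2 -0.6] approach [-0. -0. -1.] jaw deg 128.0 j1 11.0 j6 -117.0 joints [ 0.19  0.61  1.   -0.    1.53 -2.04]
shift [  72.9 -197.4  -76.2] turn [ 0. -0. -0.]
shift [  72.9 -197.4  -76.2] turn [  0.   0. 180.]
```

View pics/w19.png

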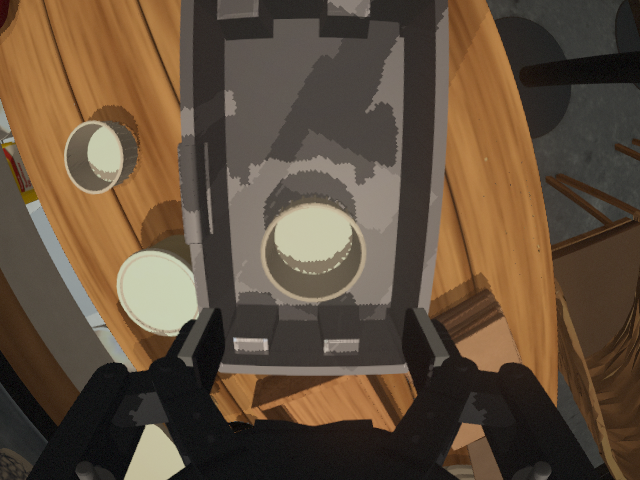

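```bash
python3 -m inch '{"hand":[77,77,80,85,85,85,85,85,85,85,85,85],"linear":[[6,-18,0],[16,-45,0],[30,-85,0],[45,-125,0],[60,-165,-15],[70,-190,-40],[73,-197,-65],[73,-197,-76],[73,-197,-76],[73,-197,-76],[73,-197,-76],[73,-197,-76]],"turn":[[0,0,0],[0,0,0],[0,0,0],[0,0,0],[0,0,0],[0,0,0],[0,0,0],[0,0,0],[0,0,0],[0,0,0],[0,0,0],[0,0,0]]}';python3 - <<'E'
from station import robot
from h import *
snap(robot,"wrist","w20")
E
python3 go.py 691.9 42 8 128
```

```text
clock: 46.05
tool_pos: [0.6923, 0.0431, 0.1215]
tool_rot: [-0.309, 0.31, 0.636, -0.636]
force: [-0.3, 1.2, 0.4]
width: 0.0848
clk 46.10 pos [692.2  43.  121.2] w 85.2 F [0.2 0.4 1. ] approach [ 0.002 -0.001 -1.   ] jaw deg 128.1 j1 -6.2 j6 -134.2 joints [-0.11  0.72  1.01 -0.    1.41 -2.34]
shift [  -0.3   -1.  -113.2] turn [ 0.   0.1 -0.1]
shift [  -0.3   -1.  -113.2] turn [-1.000e-01  1.000e-01  1.799e+02]
```

View pics/w20.png

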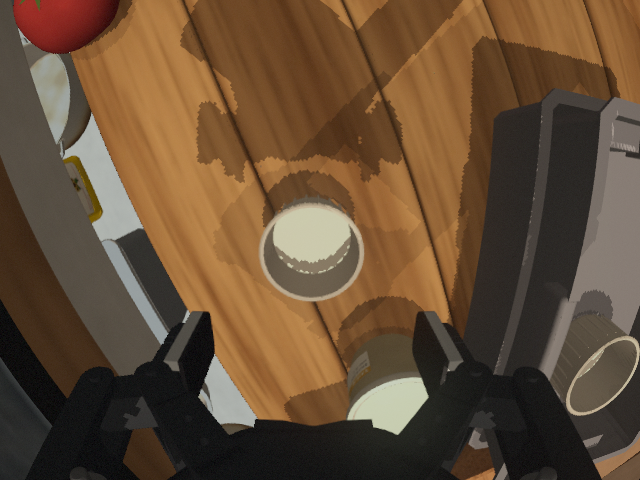

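Run:
```python
from h import *
c=load("w20")
A=[onz(c,p,.041,True) for p in[(260,250),(365,250),(312,199),(312,301)]];print(np.mean(A,0),np.linalg.norm(A[0]-A[1]),np.linalg.norm(A[2]-A[3]))
ct=load("top1")
for z in(0.,.1):print(onz(ct,(420,105),z),onz(ct,(350,62),z))
```

```text
[0.6913748  0.04182752 0.041     ] 0.06753333795023286 0.07013488662119925
[ 0.84341764 -0.20370073  0.        ] [ 0.93130412 -0.07460638  0.        ]
[ 0.79974187 -0.18216765  0.1       ] [ 0.87757478 -0.06784076  0.1       ]
```

Centre agrees (691.4, 41.8). Grasp with shift (-1, -1, -113).

```bash
python3 -m inch '{"hand":[85,85,85,85,85,85,85,85,65,50,50,50,50,50,50],"linear":[[-1,-1,-30],[-1,-1,-65],[-1,-1,-90],[-1,-1,-108],[-1,-1,-113],[-1,-1,-113],[-1,-1,-113],[-1,-1,-113],[-1,-1,-113],[-1,-1,-113],[-1,-1,-113],[-1,-1,-113],[-1,-1,-113],[-1,-1,-113],[-1,-1,-113]],"turn":[[0,0,0],[0,0,0],[0,0,0],[0,0,0],[0,0,0],[0,0,0],[0,0,0],[0,0,0],[0,0,0],[0,0,0],[0,0,0],[0,0,0],[0,0,0],[0,0,0],[0,0,0]]}'; python3 -m inch '{"hand":[50,50,50,50,50,50,50,50,50,50,50],"linear":[[0,0,5],[0,0,15],[0,0,35],[0,0,65],[0,0,100],[0,0,135],[0,0,165],[0,0,185],[0,0,190],[0,0,190],[0,0,190]],"turn":[[0,0,0],[0,0,0],[0,0,0],[0,0,0],[0,0,0],[0,0,0],[0,0,0],[0,0,0],[0,0,0],[0,0,0],[0,0,0]]}';python3 go.py 552.9 188.6 200 128;python3 - <<'E'
from station import robot
from h import *
snap(robot,"wrist","w21")
E
```

```text
clock: 47.6
tool_pos: [0.6918, 0.0419, 0.0099]
tool_rot: [-0.308, 0.311, 0.636, -0.635]
force: [-0.7, -0.3, 6.8]
width: 0.0649
clock: 48.7
tool_pos: [0.6913, 0.0419, 0.1984]
tool_rot: [-0.309, 0.31, 0.636, -0.636]
force: [0.2, 0.9, -0.9]
width: 0.0651
clk 48.70 pos [691.3  41.9 198.4] w 65.1 F [ 0.2  0.9 -0.9] approach [ 0.001 -0.001 -1.   ] jaw deg 128.1 j1 -6.3 j6 -134.3 joints [-0.11  0.66  0.9  -0.    1.58 -2.34]
shift [-138.4  146.7    1.6] turn [ 0.   0.1 -0.1]
shift [-138.4  146.7    1.6] turn [-1.000e-01  1.000e-01  1.799e+02]
```

View pics/w21.png

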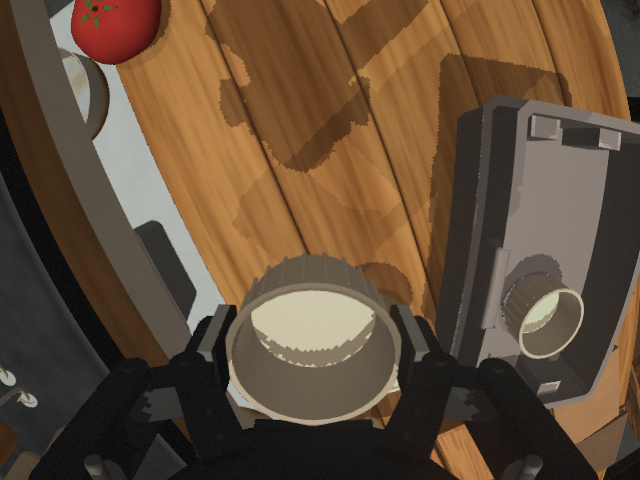

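```bash
python3 -m inch '{"hand":[50,50,50,50,50,50,50,50,50,50,50,50,50],"linear":[[-10,10,0],[-25,27,0],[-45,48,0],[-68,72,0],[-90,96,0],[-110,117,0],[-126,134,0],[-136,144,0],[-138.5,147,0],[-138.5,147,0],[-138.5,147,0],[-138.5,147,0],[-138.5,147,0]],"turn":[[0,0,0],[0,0,0],[0,0,0],[0,0,0],[0,0,0],[0,0,0],[0,0,0],[0,0,0],[0,0,0],[0,0,0],[0,0,0],[0,0,0],[0,0,0]]}';python3 -m inch '{"hand":[50,50,50,50,50,50,50,50,50,50,50],"linear":[[0,0,-15],[0,0,-35],[0,0,-60],[0,0,-80],[0,0,-95],[0,0,-102],[0,0,-106],[0,0,-108],[0,0,-109],[0,0,-109],[0,0,-109]],"turn":[[0,0,0],[0,0,0],[0,0,0],[0,0,0],[0,0,0],[0,0,0],[0,0,0],[0,0,0],[0,0,0],[0,0,0],[0,0,0]]}';python3 go.py 552.9 188.6 87 128
```

```text
clock: 50.05
tool_pos: [0.5532, 0.1884, 0.198]
tool_rot: [0.31, -0.31, -0.635, 0.636]
force: [-0.2, -0.0, -1.6]
width: 0.0648
clock: 51.15
tool_pos: [0.5534, 0.1884, 0.0895]
tool_rot: [-0.309, 0.311, 0.636, -0.635]
force: [0.1, 0.0, -1.8]
width: 0.0652
clk 51.15 pos [553.4 188.4  89.5] w 65.2 F [ 0.1  0.  -1.8] approach [ 0.002 -0.001 -1.   ] jaw deg 128.0 j1 7.2 j6 -120.8 joints [ 0.13  0.57  1.41 -0.    1.16 -2.11]
shift [-0.5  0.2 -2.5] turn [ 0.   0.1 -0. ]
shift [-0.5  0.2 -2.5] turn [-1.0e-01  1.0e-01  1.8e+02]
```

```bash
python3 -m inch '{"hand":[50,50,50,50],"linear":[[0,0,-1],[0,0,-2],[0,0,-2.5],[0,0,-2.5]],"turn":[[0,0,0],[0,0,0],[0,0,0],[0,0,0]]}'
```

```text
clock: 51.55
tool_pos: [0.5534, 0.1884, 0.087]
tool_rot: [-0.309, 0.311, 0.636, -0.635]
force: [0.6, -0.3, -1.1]
width: 0.0652
```

```bash
python3 -m inch '{"hand":[50,50,50],"linear":[[0,0,-0.5],[0,0,-1],[0,0,-1]],"turn":[[0,0,0],[0,0,0],[0,0,0]]}'; python3 -m inch '{"hand":[67,71,75,77,77,77,77,77,77,77,77,77,77,77],"linear":[[0,0,0],[0,0,0],[0,0,0],[0,0,0],[0,0,0],[0,0,0],[0,0,3],[0,0,12],[0,0,30],[0,0,60],[0,0,95],[0,0,125],[0,0,130],[0,0,130]],"turn":[[0,0,0],[0,0,0],[0,0,0],[0,0,0],[0,0,0],[0,0,0],[0,0,0],[0,0,0],[0,0,0],[0,0,0],[0,0,0],[0,0,0],[0,0,0],[0,0,0]]}'; python3 -m inch '{"hand":[77,77,77,77,77,77,77,77,77,77,77],"linear":[[-5,-25,0],[-15,-60,0],[-30,-105,0],[-45,-150,0],[-60,-195,0],[-75,-240,0],[-90,-285,0],[-95,-300,0],[-95,-300,0],[-95,-300,0],[-95,-300,0]],"turn":[[0,0,0],[0,0,0],[0,0,0],[0,0,0],[0,0,0],[0,0,0],[0,0,0],[0,0,0],[0,0,0],[0,0,0],[0,0,0]]}';python3 - <<'E'
from station import robot
from h import *
snap(robot,"scene","s30");snap(robot,"top","t30");crop("s30",90,140,240,200,3,"c30");crop("t30",80,130,200,200,3,"c31")
E
```

```text
clock: 51.85
tool_pos: [0.5535, 0.1884, 0.0868]
tool_rot: [-0.309, 0.311, 0.636, -0.635]
force: [-3.2, -1.3, 6.1]
width: 0.0651
clock: 53.25
tool_pos: [0.5536, 0.1885, 0.218]
tool_rot: [-0.308, 0.311, 0.636, -0.635]
force: [-0.4, 1.2, -0.3]
width: 0.0773
clock: 54.35
tool_pos: [0.4587, -0.1105, 0.2175]
tool_rot: [-0.308, 0.311, 0.637, -0.635]
force: [0.8, 0.1, 0.2]
width: 0.0766
```

View pics/c30.png

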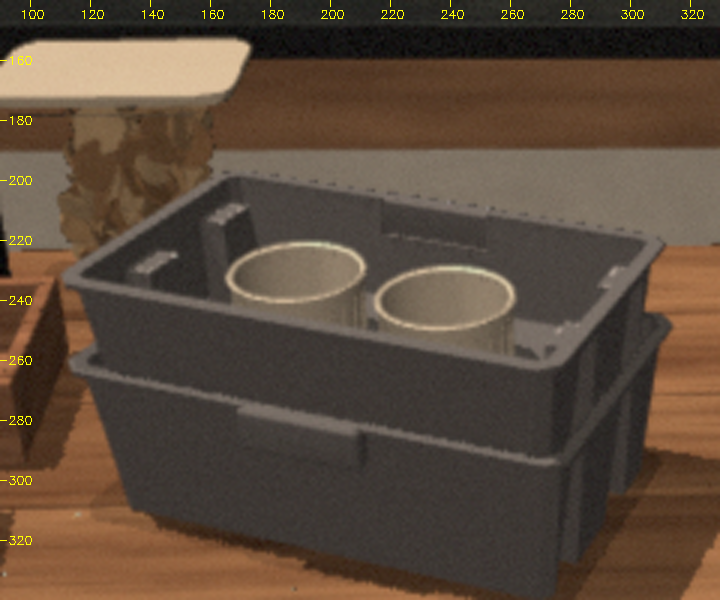

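View pics/t30.png

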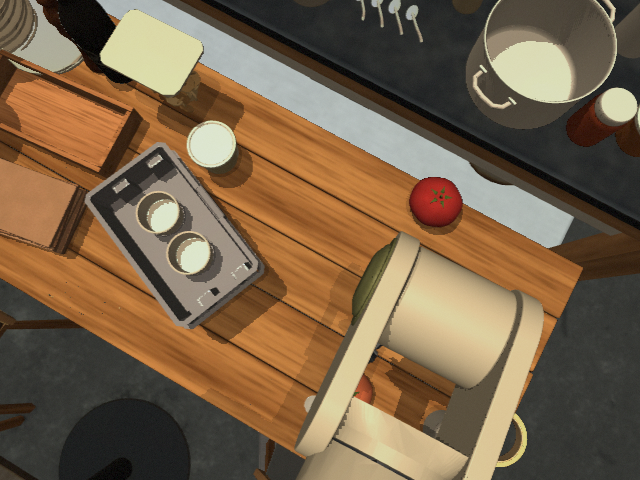

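View pics/c31.png

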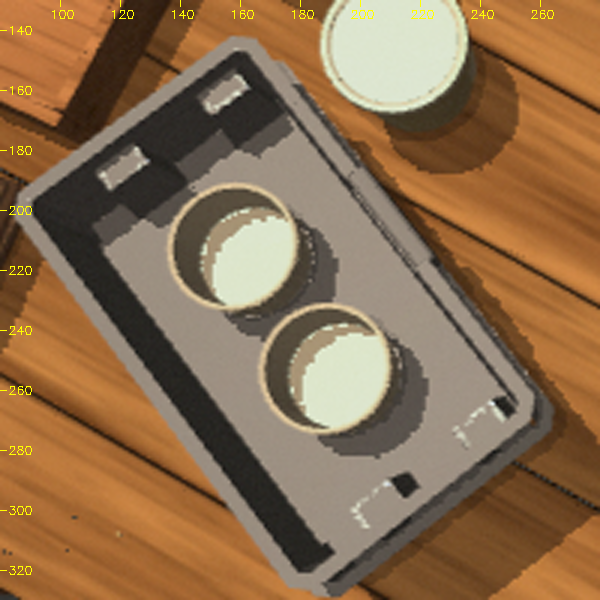

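Run:
```python
from station import robot
robot.job_done()
```

```text
the job is handed in; nothing more can be done
```

The guacamole kit is packed and handed in at about 54 s of the 123 s allowed. Both avocados lie in the deep crate, and the shallow crate stands half-turned on its ledges. The two ramekins stand upright, side by side, on the shallow crate's floor.

- **Final checks:** The last scene and top pictures show both ramekins upright about 83 mm apart and the shallow crate looking level. The robot was well clear of everything. The deli tub and red tomato are at the same pixels as at the start.
- **Ledge height:** Both ramekins touched down at tool heights that put the shallow floor at about 77 mm. That is what standing on the 74 mm ledges should give, so it has not nested onto the avocados.
- **A probe that went wrong:** I tried to check the level by touching the crate floor with shut fingers. The gripper's linkage most likely caught the crate rim instead, with a peak reading of 32 N at the wrist. It then tipped the shallow crate briefly at the lug side. It dropped back when I lifted off, and pictures and a new fit put it level and in place.
- **Checks that disagreed:** Position estimates of the crates from the three cameras differed by 3 to 5 mm, so I placed the shallow crate at a compromise, and it went down inside the rim with little force. Tilt readings after release ranged from −1.7° to +0.4°. Placing the avocados moved the deep crate about 2 mm.

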